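# Unlock the dust box's flap and hold it at its balance point

### The job

The hinge of the grey dust box's flap is to be adjusted while the flap hangs on neither side. Take the stylus from its stand, push the recessed bolt with it slowly along the seam slot to the far end so that the flap is free, and put the stylus back upright in its stand. Then grip the flap's round handle, swing the flap gently up to the point where it balances (a little short of upright) without letting it go over, and finish still gripping the handle and holding it there; leave everything else where it stands.

Things in the scene. Friction and masses are not known exactly. Their poses are not given: they have to be found in the camera images.
- dust_box: grey metal box fixed to the bench, 150 mm (its x) by 210 mm (its y), rim 80 mm high; origin at the centre of its underside on the bench; its -x side faces the robot roughly. Along the front of its top, at box x = -60 mm, runs the open seam slot: 15 mm wide in x, from y = -85 to +85 mm, 19 mm deep (floor at z = 61 mm). A bolt slides in the slot and a flap with a clear pane covers the rest of the top.
- slot_entry (a point): where the stylus goes down into the slot: the middle of the 25 mm long gap between the slot's +y end and the bolt in its locked place, at the height of the slot's mouth (z = 80 mm); axes as the box's
- bolt_face (a point): middle of the bolt's +y end face, on which the stylus pushes, 10.5 mm below the slot's mouth. The bolt is a steel block 24 mm long in y, 14 mm wide, its body top 3.5 mm below the mouth; a flat tongue on it stands 3.5 mm out of the slot and reaches towards the flap, holding down the flap's lip. Axes as the box's
- bolt (a joint): travel of the bolt along the slot towards the box's -y, m: 0 = locked, 0.100 = end stop, starts at 0 to 0.012. Its tongue is off the flap's lip from 0.085 on; it counts as released from 0.090. Resists with about 1 to 1.5 N and stays where it is left
- flap (a joint): angle of the flap, rad: 0 = closed flat on the box, grows as its front edge swings up and back over the hinge, 2.6 = fallen over behind. The hinge is nearly free of friction: under gravity alone (flap 0.15 to 0.3 kg) the flap falls shut below 1.41 and falls over backward above it. It balances at 1.41 whatever its mass; the heavy handle makes this less than upright (1.57)
- flap_hinge (a point): middle of the flap's hinge axis, which runs along the box's y; 60 mm behind the box's centre (box x) and 86 mm above the bench; its axes turn with the flap
- flap_handle (a point): centre of the flap's handle: a steel cylinder 20 mm in diameter and 26 mm long, axis along the box's y, on a 10 mm stalk. With the flap closed it lies 88 mm in front of the hinge and 36 mm above it (122 mm above the bench), 33 mm above the flap's plate. Gripped on its two flat ends from above, the handle can turn between the fingers as the flap swings, so the fingers may stay pointing down
- stand_mouth (a point): centre of the square hole's mouth, on top of the metal stand: a fixed block 60x60x65 mm with a hole 12x12 mm and 60 mm deep, with a 3 mm chamfer
- stylus_grip (a point): middle of the stylus's grip. The stylus (0.03 to 0.07 kg) stands upright in the stand: grey round grip 18 mm in diameter and 70 mm long (35 mm above and below this point), below it a steel shaft 6 mm in diameter and 55 mm long, pointed in its last 8 mm. In the stand the grip's shoulder rests on the stand's top
- stylus_tip (a point): point of the stylus, 90 mm below the middle of its grip along its axis; 55 mm below the stand's top when the stylus is seated; z points up the stylus
- glue_bottle: white bottle with a black cap, 32 mm across, 80 mm tall; bystander; origin at the centre of its underside
- powder_jar: white jar with a pale lid, 51 mm across, 55 mm tall; bystander; origin at the centre of its underside
- tape_roll: roll of tape lying flat, 66 mm across, 20 mm high; bystander; origin at the centre of its underside
- torch_lighter: small round glass burner bottle with a brass head, 48 mm across, 70 mm tall; bystander; origin at the centre of its underside
- model_upper: pink dental model, 54x60x28 mm; bystander; origin at the centre of its underside
- green_pliers: pliers with green handles lying flat, 146x56x11 mm; bystander; origin at the centre of its underside
Not all that is in view belongs to the job. Leave any yellow look-alike of the part that bears stylus_grip alone.

How it is judged (in metres and radians):
On the way, in this order (a step that is already met when the one before it is completed fails the run):
1. the stylus's tip is down in the seam slot (z of stylus_tip in the frame of dust_box between 0.055 and 0.077 m and x of stylus_tip in the frame of dust_box between -0.07 and -0.051 m and y of stylus_tip in the frame of dust_box between -0.09 and 0.09 m), for 0.1 s.
2. the bolt is pushed to the released end of the slot with the stylus (value of joint bolt above 0.09 m), for 0.1 s.
3. the stylus is back in its stand (z of stylus_tip in the frame of stand_mouth below -0.05 m and horizontal distance between stylus_tip and stand_mouth below 0.008 m and angle between stylus_tip's own z axis and vertical below 0.12 rad and contact force between the fingers and stylus below 0.1 N), for 0.2 s.
4. the flap is raised half-way by its handle (value of joint flap above 0.7 rad and contact force between the fingers and flap above 0.5 N).
At the end, for the whole second after the job is handed in: Gripped by the fingers (contact over 0.5 N), the flap stands still within 0.08 rad of its balance angle 1.41 rad; the bolt is at 0.090 m or more; the stylus stands in its stand's hole (tip 50 mm or more below the mouth, within 8 mm of its axis, less than 0.12 rad off upright) (value of joint flap between 1.33 and 1.49 rad and velocity of joint flap between -0.1 and 0.1 rad/s and contact force between the fingers and flap above 0.5 N and value of joint bolt above 0.09 m and z of stylus_tip in the frame of stand_mouth below -0.05 m and horizontal distance between stylus_tip and stand_mouth below 0.008 m and angle between stylus_tip's own z axis and vertical below 0.12 rad); the arm keeps its last pose, push and grip.
It fails at once if the bolt is pushed with the fingers instead of the stylus (contact force between the fingers and bolt above 0.5 N).
It fails at once if the bolt is rushed along the slot (faster than 0.15 m/s) (velocity of joint bolt above 0.15 m/s).
It fails at once if the flap goes over (more than 0.25 rad past its balance point) (value of joint flap above 1.66 rad).
It fails at once if the flap is flung up or dropped (faster than 2 rad/s) (velocity of joint flap above 2 rad/s or velocity of joint flap below -2 rad/s).
It fails at once if a bystander is moved by more than 30 mm (distance of any of glue_bottle, powder_jar, tape_roll, torch_lighter, model_upper, green_pliers from where it was at the start of the episode above 0.03 m).
It also fails if it takes over 67 s, if anything falls off the work surface, if the arm or the gripper's body presses on something with over 40 N, if the wrist force passes 120 N, or if a joint passes its speed limit or range.

### The arm

A 6-joint arm with a two-finger parallel gripper is mounted at the origin on a cart in front of the work surface, level with it; the furniture and walls round the work are solid. World frame = base frame: x ahead of the robot, y to its left, z up, the work surface at z = 0. Lengths are in mm, angles in rad, forces in N, time in s.
With the tool pointing down it reaches from about 400 to 925 mm from the base axis. Payload 3.4 kg.
Tool frame: the origin (TCP) lies between the finger pads; the fingertips stand 19 mm ahead of it and the grasp point (between the pads) is the TCP; z points along the fingers, y is the direction in which the jaws open and shut (so a half turn about z gives the same grasp; the last joint's range is limited). The gripper opens to 85 mm and grips with 20 to 120 N. Pads are 22 mm wide; open, the fingers measure 114 mm over their backs; the gripper's body (76 mm by 85 mm) begins 54 mm behind the grasp point. The pads swing forward as they close: fully open they stand 13 mm farther back than shut.
Start: joints at [1.036, 0.307, 1.506, -0, 1.328, -0.073], TCP at [256.22, 514.765, 250.305] pointing down, gripper open.
Joint ranges: [-3.12, 3.12], [-1.05, 2.28], [0.14, 2.33], [-1.42, 4.57], [0.1, 2.73], [-2.68, 2.68]. Speed limits (rad/s): [2.57, 2.57, 3.14, 3.14, 3.14, 3.14].

### API

Orientations are given as a unit quaternion [x, y, z, w].
In Python, from rig import env gives the robot as it stands.
- The arm moves only by the tool apply_moves, never from a script. Its argument "deltas" is text: rows parted by semicolons, each of 5 numbers parted by spaces: the shift along the tool's x, y, z in mm, then the turn about the tool's z in degrees, then the closure, from 0 (fully open) to 1 (shut). A call has 1 to 20 rows; each row is the pose to reach, as a shift and turn from the pose commanded when the call began, along the tool's axes at that moment; what a row does not reach only later rows make up. A row lasts 1/8 s, in which the tool goes at most 62.5 mm and 10.7 degrees, less where a joint would pass 70% of its speed; a pose out of reach is approached as far as the arm can. A call with a gripper value outside its range is refused whole. The fingers move at their own pace and stop on an object; the grip force is fixed at half the most. Time passes only in rows, so rows that repeat a pose let the fingers close. It gives the time, the measured TCP pose, the force and the opening at its end, in the units of the state.
- env.state(): the state, without advancing time (a new reading comes with each control period).
- env.capture(name): name is "side" or "top"; returns a dict with "pixels" (400x640x3 uint8, red, green, blue), "range_z" (400x640 float32, mm along the optical axis (not along the pixel's ray), 0 where there is no reading), "fovy" (degrees; the focal length in pixels is half the picture's height over the tangent of half this angle, whatever the lens; pixels are square), "cx", "cy" (the principal point, pixels), "R" (3x3) and "t" (3): a world point X has camera coordinates R X + t. Camera axes: x right, y down, z forward; pixel columns grow to the right and rows downward; lengths in mm; the calibration is good to about 2 mm. A picture is of the moment at which its call begins.
- env.sign_off(): hands the job in, once; it reports no verdict.
Trained networks look in a picture, given as the dict that the camera call returned (one of the last four; its "shot" number tells which), for a name from the list of things; names that differ only in an ending like _2 or _b are one class to them, and where a whole thing is asked for, a point or a joint stands for the part that bears it (a point fixed in the world has none). Each returns a list of dicts, best first, with "confidence" (0 to 1); they miss things now and then, are a little off and sometimes report something else, mostly with a low value. They report only what shows in the picture. A call takes as long as a camera call. They do not tell look-alikes from the thing itself.
- env.outline_of(picture, name): "pixels" (400x640 bool, what is visible of it) and "bbox" ([centre column, centre row, width, height] in pixels, round what is visible of it).
The state is a dict: "clock": time; "joints": joint angles; "dq": joint speeds; "joint_torque": joint torques, N m; "tcp_pos": TCP position; "tool_rot": TCP orientation; "wrist_force": force on the tool from outside, world axes, zero at the start; "torque": the same for the moment, N m; "grip_width": finger opening in mm.
Only numpy, scipy, OpenCV 4.12 (cv2) and the standard library are available. Lean on these libraries where they do the work, as an engineer would, in place of code of your own. Each camera call takes 0.05 s, during which the arm holds its last target.

## Working session

There is one attempt and no reset: what is moved stays moved. The work goes in short steps, Python scripts to look and compute and a tool call to move; the robot and the scene stay as the last step left them, time stands still between calls to the robot, and variables do not carry over. Pictures are saved under pics/ and viewed, and the job is handed in when it is done.

Besides the shell and the picture viewer there is one more tool, called after "Call:" as name(argument=value, ...) on one line, values as JSON. apply_moves: Moves the arm, as the interface text tells. Its arguments: {"type":"object","properties":{"deltas":{"type":"string"}},"required":["deltas"]}

```bash
ls; mkdir -p pics
cat > h.py <<'E'
import numpy as np, cv2
from rig import env
def K(p):
    f=200/np.tan(np.radians(p["fovy"])/2); return f,p["cx"],p["cy"]
def proj(p,X):
    f,cx,cy=K(p); c=np.array(p["R"])@np.array(X,float)+np.array(p["t"]); return cx+f*c[0]/c[2], cy+f*c[1]/c[2]
def cloud(p):
    f,cx,cy=K(p); z=p["range_z"].astype(float); v,u=np.mgrid[0:400,0:640]
    c=np.stack([(u-cx)/f*z,(v-cy)/f*z,z],-1)
    return (c-np.array(p["t"]))@np.array(p["R"])   # R^T(c-t)
def save(p,n): cv2.imwrite("pics/"+n,cv2.cvtColor(p["pixels"],cv2.COLOR_RGB2BGR))
def ray(p,u,v,zw):
    f,cx,cy=K(p);R=np.array(p["R"]);t=np.array(p["t"])
    o=-R.T@t; d=R.T@np.array([(u-cx)/f,(v-cy)/f,1.]); return o+d*(zw-o[2])/d[2]
E
python3 - <<'E'
from h import *
import pickle
for n in("top","side"):
    p=env.capture(n); save(p,n+"0.png"); pickle.dump(p,open(n+"0.pkl","wb"))
    C=-np.array(p["R"]).T@np.array(p["t"]); print(n,C.round(),p["fovy"],p["cx"],p["cy"])
    W=cloud(p)
    for k in["stylus_grip","dust_box","flap","flap_handle","bolt","stand_mouth","glue_bottle","powder_jar","tape_roll","torch_lighter","model_upper","green_pliers"]:
        for r in env.outline_of(p,k)[:3]:
            m=np.array(r["pixels"])&(p["range_z"]>0)
            q=W[m]
            print(k,round(r["confidence"],2),np.round(r["bbox"]), np.median(q,0).round() if len(q) else None, q[:,2].max().round() if len(q) else None)
print(env.state())
E
```

```text
pics
top [ -23.  240. 1632.] 44.18719943442922 313.653573933411 193.1353555793896
stylus_grip 0.55 [231. 219.   4.  11.] [569. 304. 117.] 142.0
stylus_grip 0.53 [246. 236.   7.  16.] [490. 274. 117.] 129.0
stylus_grip 0.35 [232. 226.  29.  30.] [560. 302.  61.] 76.0
dust_box 0.92 [335. 187.  67.  68.] [542. -70.  82.] 138.0
flap 0.91 [336. 182.  59.  52.] [562. -74.  88.] 138.0
flap 0.69 [392. 141.  13.  17.] [ 666. -343.   16.] 31.0
flap_handle 0.66 [335. 181.  57.  52.] [563. -75.  88.] 138.0
bolt 0.49 [338. 203.  10.   9.] [492. -49.  83.] 93.0
stand_mouth 0.83 [232. 225.  31.  25.] [560. 298.  61.] 76.0
stand_mouth 0.33 [392. 139.  14.  16.] [ 666. -342.   16.] 31.0
glue_bottle 0.45 [274. 248.  11.  12.] [435. 207.  49.] 82.0
powder_jar 0.73 [232. 274.  22.  12.] [407. 368.  53.] 66.0
tape_roll 0.7 [306. 260.  18.  22.] [363. 132.  19.] 28.0
torch_lighter 0.64 [282. 177.  12.  12.] [677.  93.  34.] 91.0
model_upper 0.52 [392. 142.  17.  15.] [ 666. -343.   16.] 31.0
green_pliers 0.77 [257. 195.  43.  16.] [658. 184.   7.] 18.0
green_pliers 0.34 [336. 189.  73.  68.] [543. -71.  8
[... 1090 characters left out ...]
 [653. 185.   8.] 12.0
{'clock': 1.3, 'joints': array([ 1.03553237e+00,  3.06791571e-01,  1.50639819e+00, -1.45030367e-05,
        1.32837261e+00, -7.35264075e-02]), 'dq': array([ 0.00077988,  0.00074216, -0.00032758, -0.0011211 , -0.00041431,
        0.00176366]), 'joint_torque': array([-2.44114881e-04, -4.57479894e+01, -2.52326596e+01,  1.79390395e-04,
        1.06490443e-03, -9.80271011e-06]), 'tcp_pos': array([256.2128045 , 514.77908883, 250.31041759]), 'tool_rot': array([2.28821642e-01, 9.73468364e-01, 1.23330508e-05, 1.12532482e-05]), 'wrist_force': array([ 0.56057664,  0.33802657, -0.5799046 ]), 'torque': array([-0.00689129, -0.03013729,  0.00738527]), 'grip_width': 85.49137868174164}
```

View pictures.

Run:
```python
import pickle
from h import *
t=pickle.load(open("top0.pkl","rb"));s=pickle.load(open("side0.pkl","rb"))
def crop(p,x0,y0,w,h,k,n):
    im=cv2.cvtColor(p["pixels"],cv2.COLOR_RGB2BGR)[y0:y0+h,x0:x0+w]
    cv2.imwrite("pics/"+n,cv2.resize(im,None,fx=k,fy=k,interpolation=cv2.INTER_CUBIC))
crop(t,200,120,220,170,3.6,"t_c.png")
crop(s,220,140,200,150,4,"s_c.png")
crop(s,240,250,180,140,4,"s_d.png")
crop(t,200,190,90,70,8,"t_d.png")
```

```text
(no output)
```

View pics/top0.png

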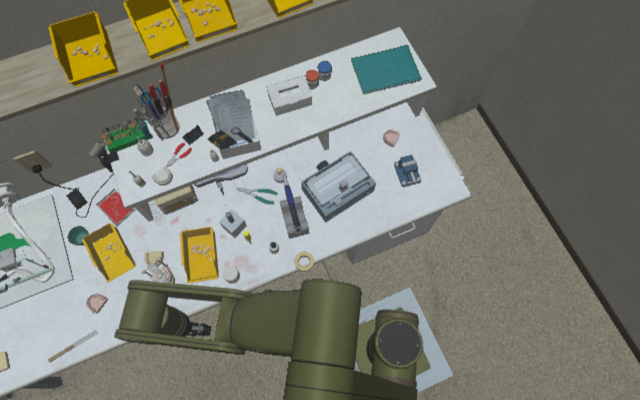

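View pics/side0.png

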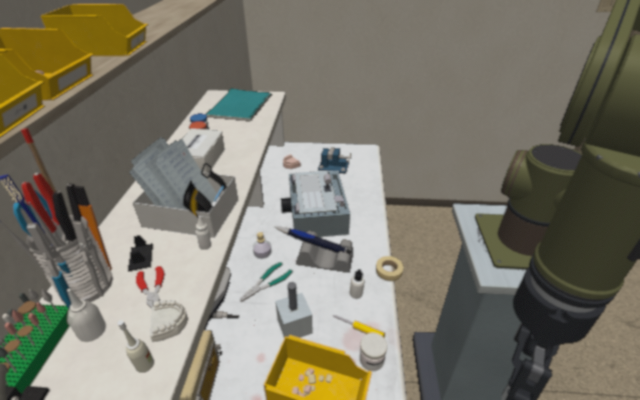

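```bash
true
```

```text
(no output)
```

View pics/t_c.png

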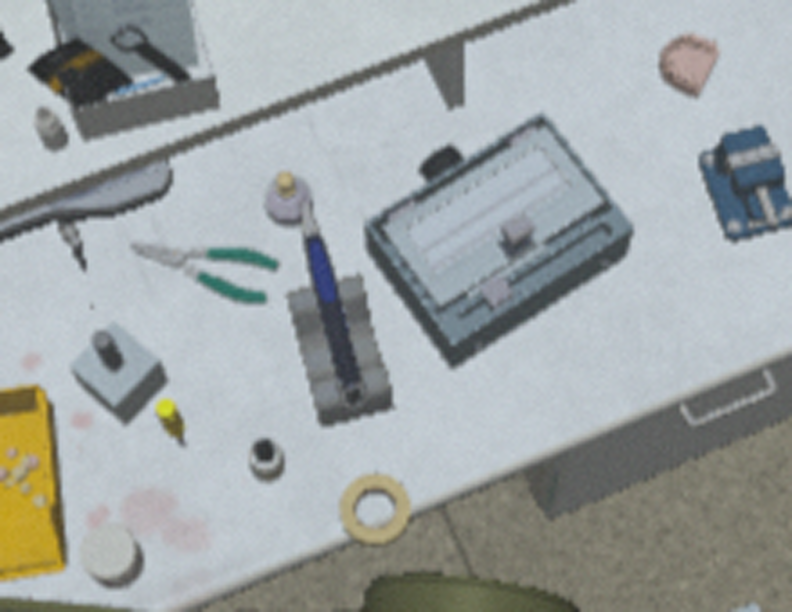

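View pics/s_c.png

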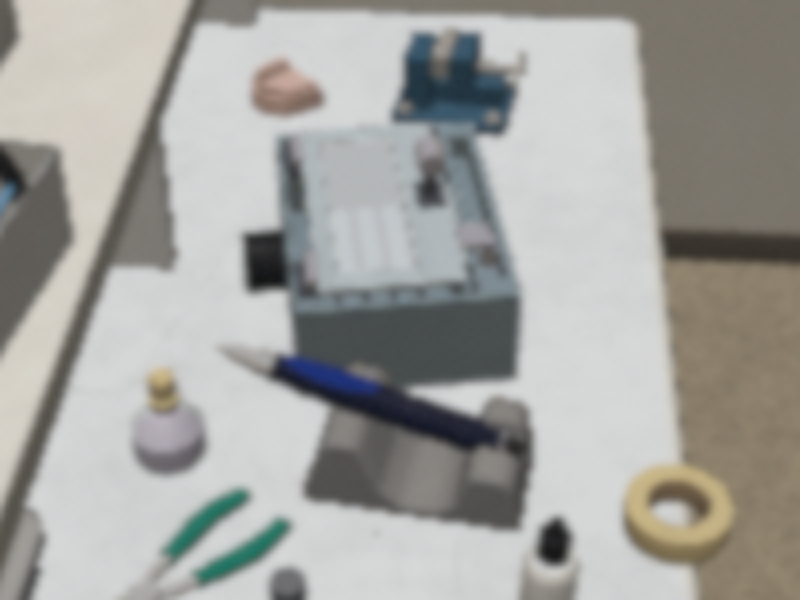

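View pics/s_d.png

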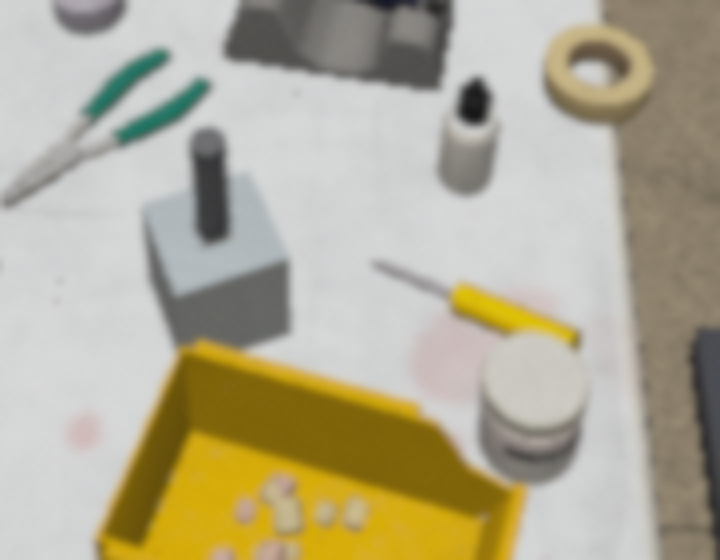

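View pics/t_d.png

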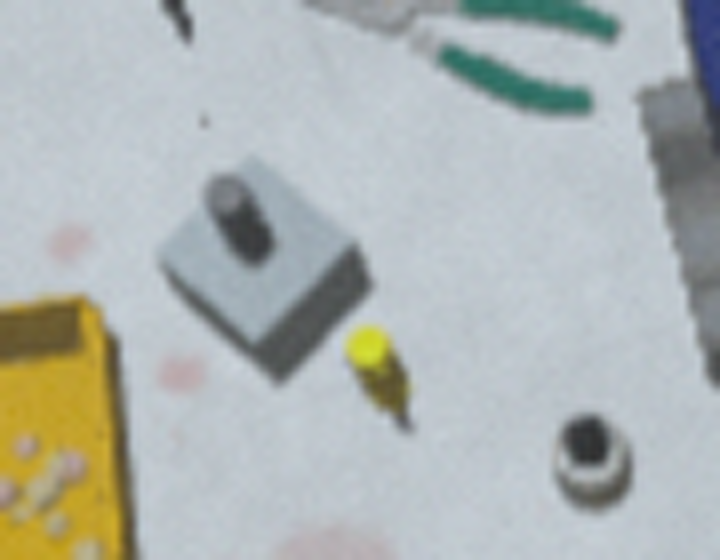

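```bash
cat > fit.py <<'E'
import pickle
from h import *
from scipy.optimize import minimize
P={n:pickle.load(open(n+"0.pkl","rb")) for n in("top","side")}
E
python3 - <<'E'
from fit import *
for n,p in P.items():
    W=cloud(p);ok=p["range_z"]>0
    for nm,lo,hi,(x0,x1,y0,y1) in (("boxrim",72,86,(430,680,-220,60)),("standtop",58,72,(500,620,240,370))):
        m=ok&(W[...,2]>lo)&(W[...,2]<hi)&(W[...,0]>x0)&(W[...,0]<x1)&(W[...,1]>y0)&(W[...,1]<y1)
        q=W[m]; r=cv2.minAreaRect(q[:,:2].astype(np.float32)); print(n,nm,m.sum(),np.median(q[:,2]).round(1),r)
    # bench level
    m=ok&(abs(W[...,2])<12)&(W[...,0]>350)&(W[...,0]<700)&(abs(W[...,1])<400); print("bench",np.median(W[m][:,2]),W[m][:,2].std())
    print("yellow",ray(p,*( (246,233) if n=="top" else (370,325)),20 if n=="side" else 110))
E
python3 - <<'E'
from h import *
p=env.capture("top")
im=cv2.cvtColor(p["pixels"],cv2.COLOR_RGB2BGR)[190:260,200:290]
cv2.imwrite("pics/t_d1.png",cv2.resize(im,None,fx=8,fy=8,interpolation=cv2.INTER_CUBIC))
E
```

```text
top boxrim 1108 81.4 ((554.0103149414062, -78.73108673095703), (152.7135467529297, 212.76649475097656), 10.321486473083496)
top standtop 247 63.8 ((575.0369873046875, 303.88934326171875), (64.79801940917969, 60.97736358642578), 26.093473434448242)
bench -0.8438992877698281 4.286762033102857
yellow [499.50021914 272.22919019 110.        ]
side boxrim 778 80.0 ((553.815673828125, -77.70868682861328), (149.93051147460938, 214.61666870117188), 11.038193702697754)
side standtop 673 65.2 ((574.3982543945312, 303.33331298828125), (60.408023834228516, 62.42525863647461), 25.79078483581543)
bench 0.40243140446744297 2.6526213456049503
yellow [415.08521463 302.31982724  20.        ]
```

View pics/t_d1.png

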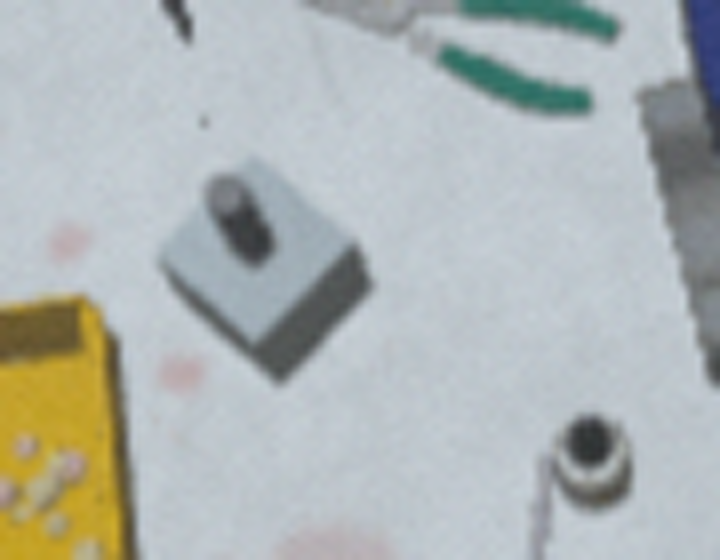

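```bash
cat >> fit.py <<'E'
def Tb(c,a):
    c_,s_=np.cos(a),np.sin(a); return lambda q: np.array([c[0]+c_*q[0]-s_*q[1], c[1]+s_*q[0]+c_*q[1], q[2]])
def over(p,segs,x0,y0,w,h,k,n):
    im=cv2.cvtColor(p["pixels"],cv2.COLOR_RGB2BGR)[y0:y0+h,x0:x0+w]
    im=cv2.resize(im,None,fx=k,fy=k,interpolation=cv2.INTER_CUBIC)
    f=lambda X:tuple(int(round(v)) for v in ((np.array(proj(p,X))-[x0,y0]+.5)*k))
    for a,b,c in segs: cv2.line(im,f(a),f(b),c,1,cv2.LINE_AA)
    cv2.imwrite("pics/"+n,im)
def rect(T,x0,x1,y0,y1,z,c):
    q=[T((x0,y0,z)),T((x1,y0,z)),T((x1,y1,z)),T((x0,y1,z))]
    return [(q[i],q[(i+1)%4],c) for i in range(4)]
def boxsegs(c,a):
    T=Tb(c,a); s=rect(T,-75,75,-105,105,80,(0,0,255))+rect(T,-67.5,-52.5,-85,85,80,(0,255,0))
    s+=rect(T,-75,75,-105,105,0,(255,0,255))
    s+=rect(T,-28-10,-28+10,-13,13,132,(0,255,255))
    return s
def standsegs(c,a):
    T=Tb(c,a); return rect(T,-30,30,-30,30,65,(0,0,255))+rect(T,-30,30,-30,30,0,(255,0,255))+rect(T,-9,9,-9,9,135,(0,255,0))
E
python3 - <<'E'
from fit import *
B=((554,-78.2),np.radians(10.7));S=((574.7,303.6),np.radians(26))
over(P["top"],boxsegs(*B),290,140,95,80,8,"ob_t.png");over(P["side"],boxsegs(*B),270,160,95,85,8,"ob_s.png")
over(P["top"],standsegs(*S),205,195,60,50,10,"os_t.png");over(P["side"],standsegs(*S),265,270,60,60,9,"os_s.png")
print(ray(P["top"],327.8,206.7,80),ray(P["top"],368.9,183.3,80))
T=Tb(*B);print(T((-60,85,80)),T((-60,-85,80)))
E
```

```text
[487.1371567  -11.11552085  80.        ] [ 509.17744656 -174.05909586   80.        ]
[479.2615699   -5.81790922  80.        ] [ 510.82489452 -172.86208463   80.        ]
```

View pics/ob_t.png

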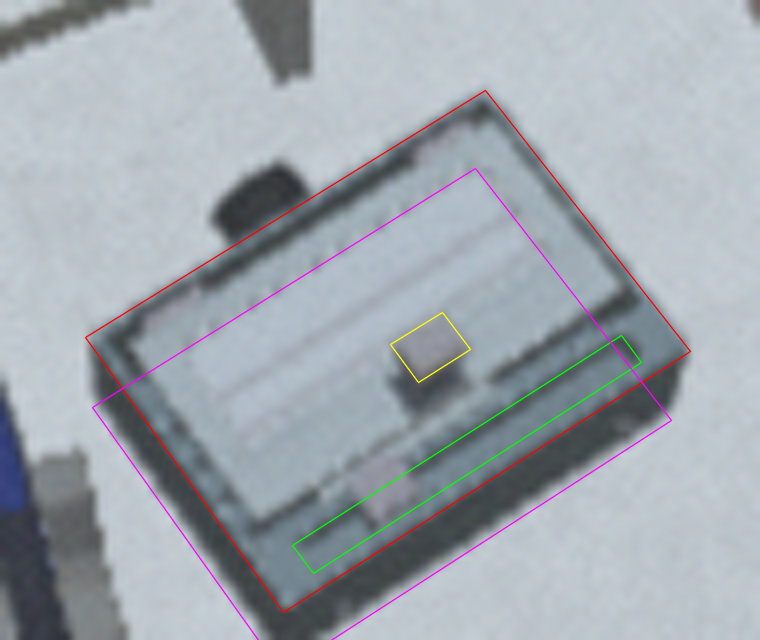

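View pics/ob_s.png

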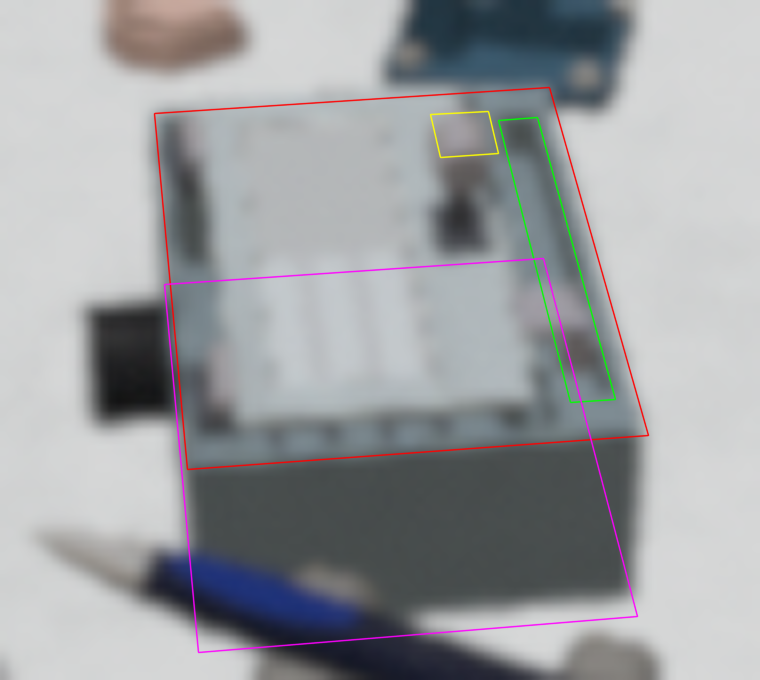

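View pics/os_t.png

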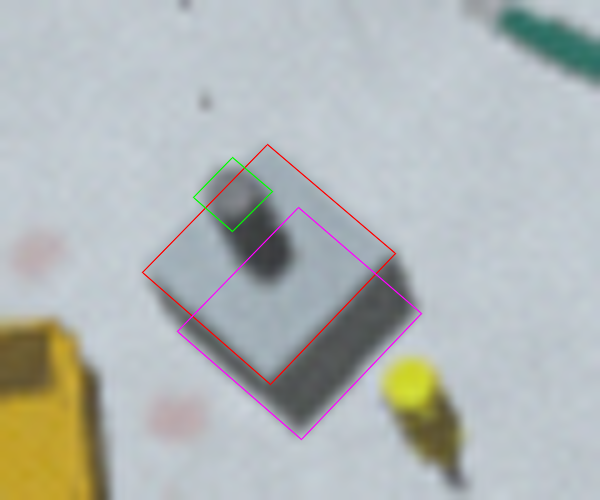

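View pics/os_s.png

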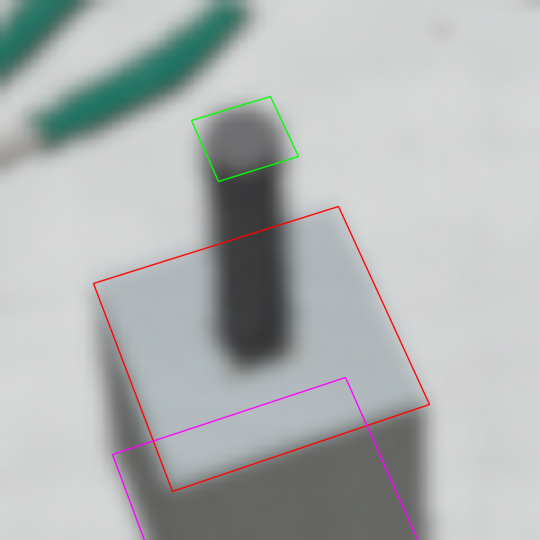

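```bash
cat >> h.py <<'E'
def Rt(q):
    from scipy.spatial.transform import Rotation as R
    return R.from_quat(q).as_matrix()
def delta(pos,yaw=None,base=None):
    s=env.state(); R=Rt(s["tool_rot"]); b=s["tcp_pos"] if base is None else base
    d=R.T@(np.array(pos,float)-b)
    cur=np.degrees(np.arctan2(R[1,1],R[0,1]))
    return d.round(1), (None if yaw is None else round(-((yaw-cur+180)%360-180),1)), round(cur,2)
E
python3 - <<'E'
from fit import *
W=np.concatenate([cloud(p)[p["range_z"]>0] for p in P.values()])
for c in((575,304),(554,-78)):
    m=(abs(W[:,0]-c[0])<230)&(abs(W[:,1]-c[1])<200)&(W[:,2]>90); q=W[m]
    h,xe,ye=np.histogram2d(q[:,0],q[:,1],bins=[np.arange(c[0]-230,c[0]+231,46),np.arange(c[1]-200,c[1]+201,50)])
    zmax=np.zeros_like(h)
    for i in range(h.shape[0]):
        for j in range(h.shape[1]):
            k=(q[:,0]>=xe[i])&(q[:,0]<xe[i+1])&(q[:,1]>=ye[j])&(q[:,1]<ye[j+1]); zmax[i,j]=q[k,2].max() if k.any() else 0
    print(xe,ye);print(zmax.round())
print(delta((575.3,303.8,200),100.7),delta((575.3,303.8,105),100.7))
E
```

```text
[345 391 437 483 529 575 621 667 713 759 805] [104 154 204 254 304 354 404 454 504]
[[  0.   0.   0.   0.   0.   0.   0.   0.]
 [  0.   0.   0.   0.   0.   0.   0.   0.]
 [  0.   0.   0.   0.   0.   0.   0.   0.]
 [  0.   0.   0. 129.   0.   0.   0.   0.]
 [  0.   0.   0. 140. 142.   0.   0.   0.]
 [  0.   0.   0. 140. 138.   0.   0.   0.]
 [  0.   0.   0.   0.   0.   0.   0.   0.]
 [266. 208. 208. 208. 206. 208. 210. 209.]
 [273. 329. 303. 297. 210. 207. 231. 230.]
 [322. 305. 317. 306. 216. 213. 228. 217.]]
[324 370 416 462 508 554 600 646 692 738 784] [-278 -228 -178 -128  -78  -28   22   72  122]
[[  0.   0.   0.   0.   0.   0.   0.   0.]
 [  0.   0.   0.   0.   0.   0.   0.   0.]
 [  0.   0.   0.   0.   0.   0.   0.   0.]
 [  0.   0.   0.   0.  94.  99.   0.   0.]
 [  0.   0.  98. 138. 136. 100.   0.   0.]
 [  0.   0.  99.  96.  96.  98.  92.   0.]
 [  0.   0. 100.  98.  95.  97.   0.  93.]
 [  0.   0.   0.   0.   0.   0.   0.  91.]
 [207. 207. 208. 208. 207. 208. 208. 211.]
 [218. 208. 207. 208. 208. 207. 208. 266.]]
(array([-379.6,  -46.7,   50.3]), np.float64(-37.2), np.float64(63.54)) (array([-379.6,  -46.7,  145.3]), np.float64(-37.2), np.float64(63.54))
```

Call:
apply_moves(deltas="-190 -23 10 -20 0;-379.6 -46.7 50.3 -37.2 0;-379.6 -46.7 50.3 -37.2 0;-379.6 -46.7 50.3 -37.2 0;-379.6 -46.7 50.3 -37.2 0;-379.6 -46.7 50.3 -37.2 0;-379.6 -46.7 50.3 -37.2 0;-379.6 -46.7 50.3 -37.2 0;-379.6 -46.7 50.3 -37.2 0;-379.6 -46.7 50.3 -37.2 0")

```text
clock: 2.6
tcp_pos: [573.8, 305.2, 200.5]
tool_rot: [-0.095, 0.996, 0.0, -0.0]
wrist_force: [0.3, -0.1, -0.4]
grip_width: 85.5
```

Run:
```python
from fit import *
print(delta((575.3,303.8,200),100.7),env.state()["tcp_pos"])
p=env.capture("side");over(p,[],250,190,110,130,6,"a1.png")
```

```text
(array([-1.2, -1.6,  0.5]), np.float64(0.2), np.float64(100.86)) [573.79132034 305.17201545 200.52799299]
```

View pics/a1.png

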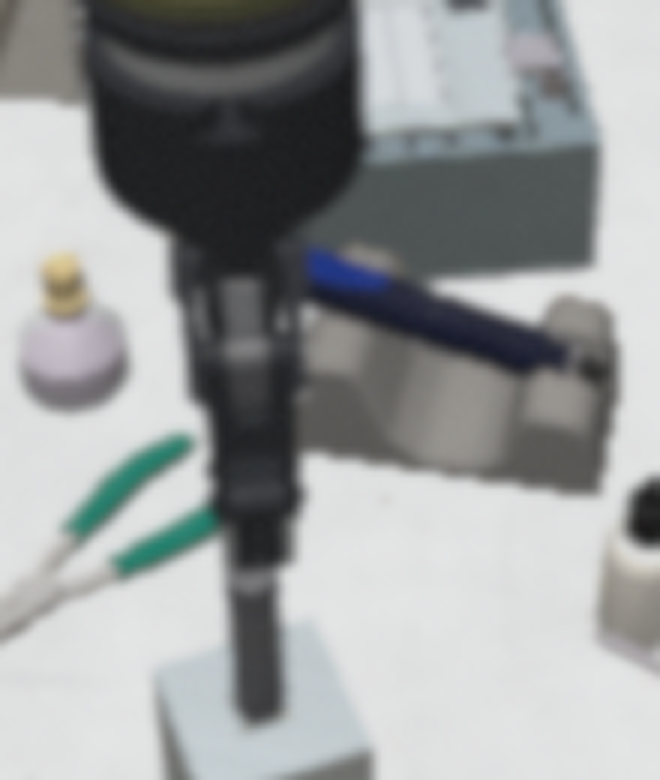

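Call:
apply_moves(deltas="0 0 30 0 0;0 0 60 0 0;0 0 80 0 0;0 0 95 0 0;0 0 95 0 0")

```text
clock: 3.28
tcp_pos: [574.1, 304.1, 104.1]
tool_rot: [-0.094, 0.996, -0.0, -0.001]
wrist_force: [0.4, -0.6, -0.0]
grip_width: 85.3
```

Run:
```python
from fit import *
s=env.state();print(s["clock"],delta((575.3,303.8,105),100.7),s["tcp_pos"],s["wrist_force"])
p=env.capture("side");over(p,[],250,190,110,130,6,"a2.png")
```

```text
3.275 (array([-1.1, -0.5, -0.9]), np.float64(0.1), np.float64(100.8)) [574.09043352 304.06271314 104.07618351] [ 0.35099658 -0.61847217 -0.03387298]
```

View pics/a2.png

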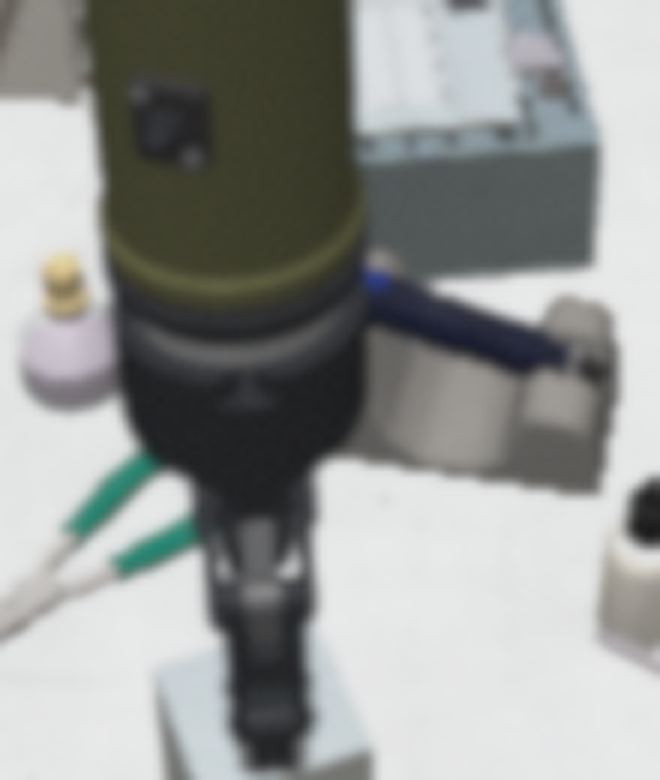

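Call:
apply_moves(deltas="0 0 0 0 0.5;0 0 0 0 0.8;0 0 0 0 1;0 0 0 0 1;0 0 0 0 1;0 0 0 0 1")

```text
clock: 4.08
tcp_pos: [575.5, 303.8, 105.4]
tool_rot: [-0.094, 0.996, 0.0, 0.0]
wrist_force: [-0.4, -0.5, 3.2]
grip_width: 16.7
```

Call:
apply_moves(deltas="0 0 -10 0 1;0 0 -25 0 1;0 0 -60 0 1;0 0 -110 0 1;0 0 -125 0 1;0 0 -125 0 1")

```text
clock: 4.82
tcp_pos: [575.9, 304.1, 231.8]
tool_rot: [-0.094, 0.996, 0.001, 0.002]
wrist_force: [0.3, 0.1, -1.2]
grip_width: 16.2
```

Run:
```python
from fit import *
s=env.state();print(s["clock"],s["tcp_pos"],s["wrist_force"])
p=env.capture("side");over(p,[],250,170,90,130,6,"a3.png"); pickle.dump(p,open("side3.pkl","wb"))
T=Tb((554,-78.2),np.radians(10.7));e=T((-60,72.5,230));print(e,delta(e,100.7,base=(575.3,303.8,230)))
```

```text
4.825 [575.87975733 304.13667393 231.81795337] [ 0.34180597  0.13139817 -1.21390072]
[481.58240259 -18.10056917 230.        ] (array([ 152.1, -298.8,    0. ]), np.float64(0.0), np.float64(100.74))
```

View pics/a3.png

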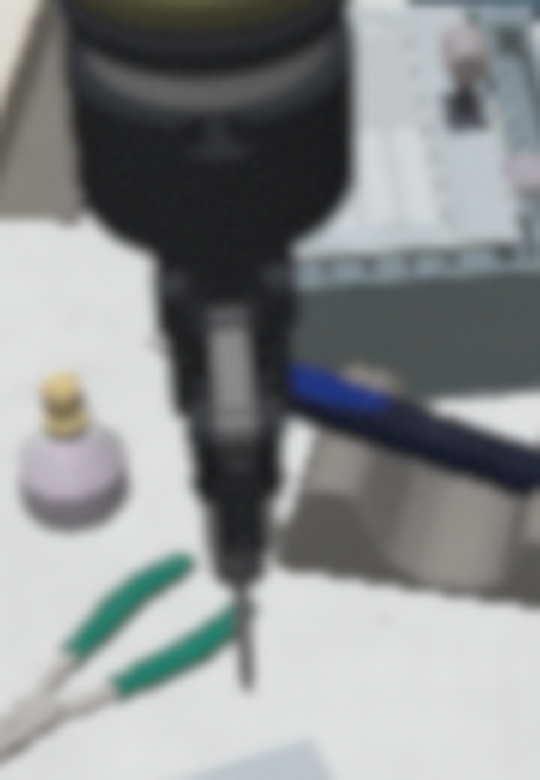

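Run:
```python
from fit import *
p=pickle.load(open("side3.pkl","rb"))
for dz in(0,-19,-40,-95): print(dz,(np.array(proj(p,(575.9,304.1,231.8+dz)))-[250,170]+.5)*6)
```

```text
0 [233.87257475 476.56567747]
-19 [237.03692623 521.91415447]
-40 [240.41483625 570.3231495 ]
-95 [248.71304751 689.24522418]
```

Call:
apply_moves(deltas="15 -30 0 0 1;40 -80 0 0 1;66 -130 0 0 1;92 -180 0 0 1;117 -230 0 0 1;140 -275 0 0 1;152.1 -298.8 0 0 1;152.1 -298.8 20 0 1;152.1 -298.8 30 0 1;152.1 -298.8 30 0 1")

```text
clock: 6.12
tcp_pos: [480.1, -17.7, 198.2]
tool_rot: [-0.094, 0.996, 0.001, -0.002]
wrist_force: [0.5, -0.0, -1.0]
grip_width: 17.1
```

Run:
```python
from fit import *
s=env.state();print(s["clock"],s["tcp_pos"],s["wrist_force"],s["grip_width"])
for n in("side","top"):
    p=env.capture(n);P[n]=p;pickle.dump(p,open(n+"4.pkl","wb"))
    x,y=(290,150) if n=="side" else (290,140)
    over(p,boxsegs((554,-78.2),np.radians(10.7)),x,y,95,80,8,"b4_%s.png"%n)
    over(p,[],x,y,95,80,8,"b4_%s_r.png"%n)
    for dz in(0,-40,-95): print(dz,(np.array(proj(p,s["tcp_pos"]+[0,0,dz]))-[x,y]+.5)*8)
```

```text
6.125 [480.06990786 -17.68706594 198.17621655] [ 0.48051707 -0.0290771  -1.02986756] 17.06038437182264
0 [444.29629786 158.52827564]
-40 [439.41695528 264.77306338]
-95 [433.08908377 402.55870878]
0 [333.86147201 442.96560456]
-40 [331.63868491 479.55068909]
-95 [328.74805214 527.12791496]
```

View pics/b4_side.png

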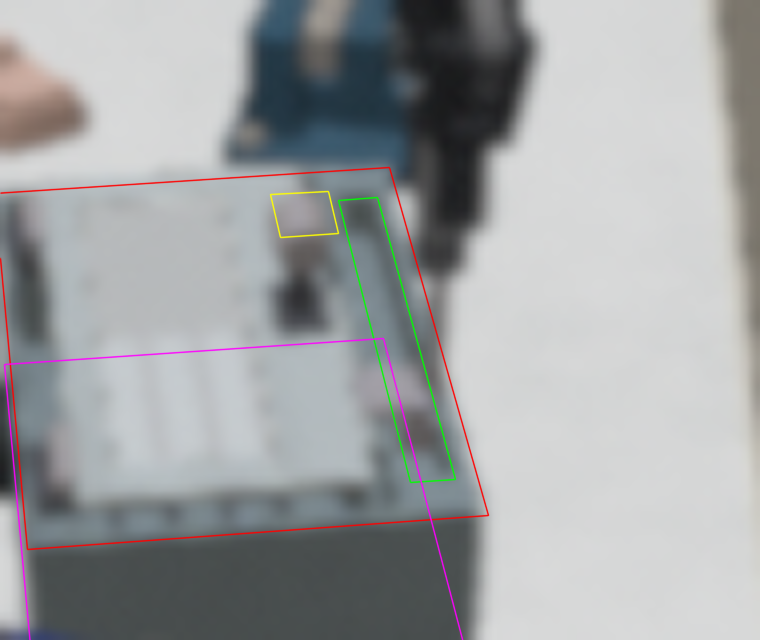

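View pics/b4_side_r.png

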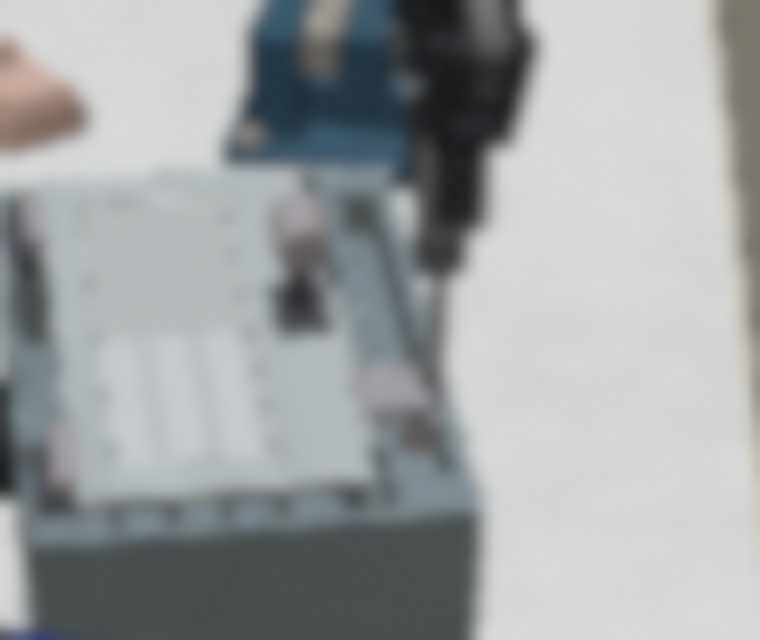

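View pics/b4_top.png

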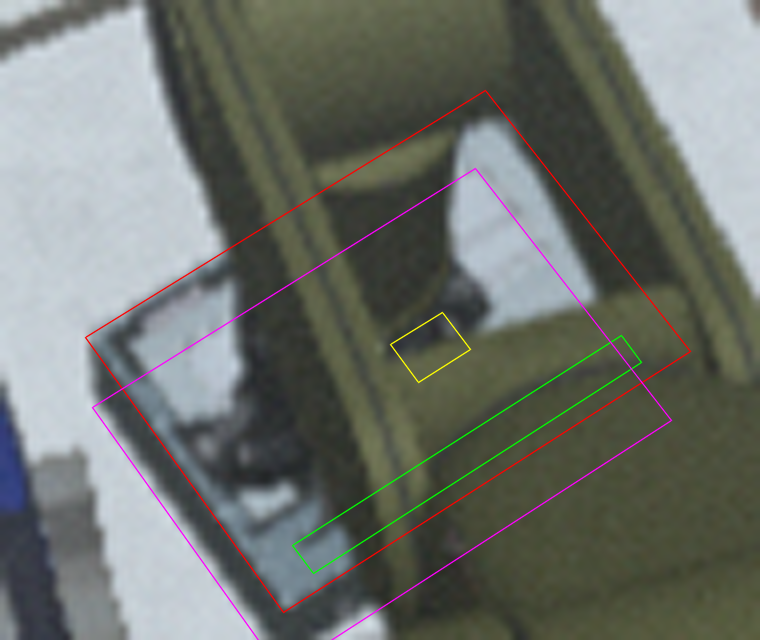

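```bash
cat > edges.py <<'E'
from fit import *
from scipy.ndimage import map_coordinates, gaussian_filter1d
B=((554,-78.2),np.radians(10.7));T=Tb(*B)
def edge(p,a,b,n=25,half=4):
    """subpix offsets (px, along normal) of strongest gradient from modelled world segment a-b; returns normal, offsets, mm/px"""
    g=cv2.cvtColor(p["pixels"],cv2.COLOR_RGB2GRAY).astype(float)
    A,Bq=np.array(proj(p,a)),np.array(proj(p,b)); t=(Bq-A)/np.linalg.norm(Bq-A); nn=np.array([-t[1],t[0]])
    s=np.arange(-half,half+.01,.1); out=[]
    for k in np.linspace(.1,.9,n):
        c=A+(Bq-A)*k; pts=c+s[:,None]*nn
        v=map_coordinates(g,[pts[:,1],pts[:,0]],order=1); d=gaussian_filter1d(np.gradient(v),5)
        i=np.argmax(abs(d)); out.append((s[i],d[i]*10))
    o=np.array(out); return nn,o
E
python3 - <<'E'
from edges import *
t0=pickle.load(open("top0.pkl","rb"));s0=pickle.load(open("side0.pkl","rb"))
c=lambda x,y,z=80:T((x,y,z))
for nm,p in(("top",t0),("side",s0)):
    for en,a,b,ax in(("-x rim",c(-75,105),c(-75,-105),0),("+y rim",c(-75,105),c(75,105),1),("+x rim",c(75,105),c(75,-105),0),("-y rim",c(-75,-105),c(75,-105),1),("-x base",c(-75,105,0),c(-75,-105,0),0),("+y base",c(-75,105,0),c(75,105,0),1)):
        nn,o=edge(p,a,b)
        # mm per px along box axis
        h=np.array([np.cos(B[1]),np.sin(B[1]),0]) if ax==0 else np.array([-np.sin(B[1]),np.cos(B[1]),0])
        m=(np.array(a)+b)/2; d=(np.array(proj(p,m+h))-proj(p,m))@nn
        off=o[:,0]/d
        print(nm,en,"offset mm along box","xy"[ax],np.round(np.percentile(off,[20,50,80]),1),"grad",np.median(o[:,1]).round(1),"first/last third",np.median(off[:8]).round(1),np.median(off[-8:]).round(1), "px/mm",abs(d).round(2))
E
```

```text
top -x rim offset mm along box x [0.3 1.  1. ] grad -26.3 first/last third 0.7 1.0 px/mm 0.29
top +y rim offset mm along box y [12.7 13.8 13.8] grad -61.7 first/last third 13.8 13.4 px/mm 0.29
top +x rim offset mm along box x [-14.8  -1.8  -0. ] grad -44.1 first/last third -0.2 -0.2 px/mm 0.27
top -y rim offset mm along box y [-1.5 -1.1 -0.7] grad 37.1 first/last third -1.5 -0.7 px/mm 0.28
top -x base offset mm along box x [2.9 3.3 3.6] grad 54.3 first/last third 3.1 3.6 px/mm 0.28
top +y base offset mm along box y [-4.  -3.6 -3.2] grad -57.1 first/last third -3.9 -3.2 px/mm 0.28
side -x rim offset mm along box x [1.7 2.3 2.9] grad 27.7 first/last third 1.6 3.1 px/mm 0.34
side +y rim offset mm along box y [-0.9 -0.   0.4] grad 18.4 first/last third -0.2 0.2 px/mm 0.25
side +x rim offset mm along box x [-0.3  1.9  2.8] grad -26.1 first/last third 2.1 0.8 px/mm 0.36
side -y rim offset mm along box y [-7.3 -6.1 -4.3] grad 9.8 first/last third -6.1 -4.7 px/mm 0.18
side -x base offset mm along box x [-12.1  -8.2  -0.2] grad 12.2 first/last third -7.4 -8.3 px/mm 0.33
side +y base offset mm along box y [-9.9 -0.  10.8] grad -23.8 first/last third -9.5 7.9 px/mm 0.25
```

Run:
```python
from edges import *
for f,tcp,x in(("side3",(575.88,304.14,231.8),None),("side4",(480.07,-17.69,198.18),None)):
    p=pickle.load(open(f+".pkl","rb")); g=cv2.cvtColor(p["pixels"],cv2.COLOR_RGB2GRAY).astype(float)
    for dz in(-10,-25,-45,-52,-60,-68,-76,-84,-92,-98,-104):
        u,v=proj(p,np.array(tcp)+[0,0,dz]); r=int(round(v)); c=int(round(u))
        row=g[r,c-6:c+7]; 
        print(f,dz,round(u,1),r,c-6,row.astype(int))
```

```text
side3 -10 288.8 253 283 [129  80  55  42  33  33  35  35  35  38  53  78 118]
side3 -25 289.2 259 283 [191 147 101  67  44  34  37  40  38  40  54  78  97]
side3 -45 289.7 266 284 [211 182 138 100  80  68  68  83 112 151 190 213 218]
side3 -52 289.9 269 284 [223 222 217 202 166 124 111 142 183 211 220 222 223]
side3 -60 290.1 272 284 [200 180 154 127 109 100  99 118 160 201 218 222 223]
side3 -68 290.3 275 284 [109 100  98  97  96  98 107 139 184 215 222 222 222]
side3 -76 290.5 278 284 [ 99 115 143 173 183 160 127 134 179 214 221 222 221]
side3 -84 290.7 281 285 [215 220 221 214 181 136 131 173 211 221 223 222 222]
side3 -92 290.9 283 285 [223 222 222 217 194 155 144 180 214 222 223 223 223]
side3 -98 291.0 285 285 [222 222 222 220 215 201 195 206 218 221 223 223 223]
side3 -104 291.2 287 285 [222 222 222 222 222 223 222 222 222 222 222 223 223]
side4 -10 344.9 173 339 [126 122 108  86  73  57  40  32  35  39  66 117 168]
side4 -25 344.7 178 339 [149 164 151 112  79  65  59  59  69  95 130 165 193]
side4 -45 344.4 184 338 [106 107 123 131 131 119  99 105 137 170 194 208 213]
side4 -52 344.3 186 338 [114 102 113 139 156 150 130 142 178 203 211 212 212]
side4 -60 344.1 189 338 [128 113 104 114 125 122 119 146 184 206 212 213 213]
side4 -68 344.0 192 338 [133 124 107 100 107 109 117 152 190 209 214 215 215]
side4 -76 343.9 194 338 [139 134 120 103 100 104 120 159 196 211 214 214 214]
side4 -84 343.8 196 338 [157 154 148 136 117 103 116 158 195 211 213 214 213]
side4 -92 343.7 199 338 [157 157 156 154 148 131 120 141 177 203 212 214 214]
side4 -98 343.6 201 338 [129 125 120 113 112 116 122 138 163 189 208 214 214]
side4 -104 343.5 203 338 [124 117 106  95  92  97 106 122 144 172 196 209 214]
```

Run:
```python
from fit import *
s=env.state();print(s["clock"],s["tcp_pos"],s["joints"])
T=Tb((555.7,-78.3),np.radians(10.8));R=Rt(s["tool_rot"]); R=np.array([[np.cos(np.radians(10.7)),-np.sin(np.radians(10.7)),0],[np.sin(np.radians(10.7)),np.cos(np.radians(10.7)),0],[0,0,1]])
e=T((-60,73,168));cmd=np.array((481.58,-18.1,200));print(e, "box frame d",R.T@(e-cmd), "meas",delta(e,100.7),delta(e,100.7,cmd))
```

```text
6.225 [481.46004916 -17.68304596 199.60396195] [-1.24395585e-01  2.26380785e-01  1.76685509e+00 -2.87648948e-05
  1.14943941e+00 -1.88350660e+00]
[483.08392899 -17.83590957 168.        ] box frame d [ 1.52681265e+00 -1.97307716e-02 -3.20000000e+01] meas (array([-1.6, -0.5, 31.6]), np.float64(0.1), np.float64(100.79)) (array([-1.6, -0. , 32. ]), np.float64(0.1), np.float64(100.79))
```

Call:
apply_moves(deltas="-1.6 0 0 0 1;-1.6 0 8 0 1;-1.6 0 15 0 1;-1.6 0 20 0 1;-1.6 0 25 0 1;-1.6 0 29 0 1;-1.6 0 32 0 1;-1.6 0 32 0 1")

```text
clock: 7.22
tcp_pos: [482.9, -17.8, 167.8]
tool_rot: [-0.094, 0.996, 0.0, -0.0]
wrist_force: [-0.3, -0.1, -0.8]
grip_width: 16.6
```

Run:
```python
from fit import *
s=env.state();print(s["clock"],s["tcp_pos"],s["wrist_force"],s["torque"],s["grip_width"])
p=env.capture("side")
over(p,boxsegs((555.7,-78.3),np.radians(10.8)),310,160,60,60,12,"b5.png");over(p,[],310,160,60,60,12,"b5r.png")
for dz in(0,-40,-95): print(dz,(np.array(proj(p,s["tcp_pos"]+[0,0,dz]))-[310,160]+.5)*12)
```

```text
7.225 [482.94606866 -17.78340433 167.80118842] [-0.29914843 -0.08440035 -0.75946389] [ 0.01603605 -0.00726165 -0.01259497] 16.55871651954762
0 [407.20537063 238.75061439]
-40 [400.49014603 392.20417605]
-95 [391.77189011 591.43018893]
```

View pics/b5r.png

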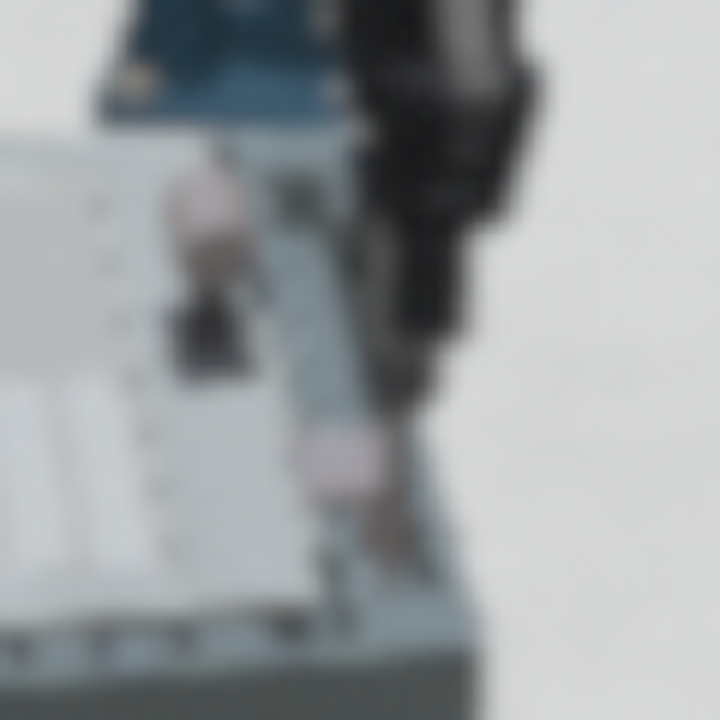

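View pics/b5.png

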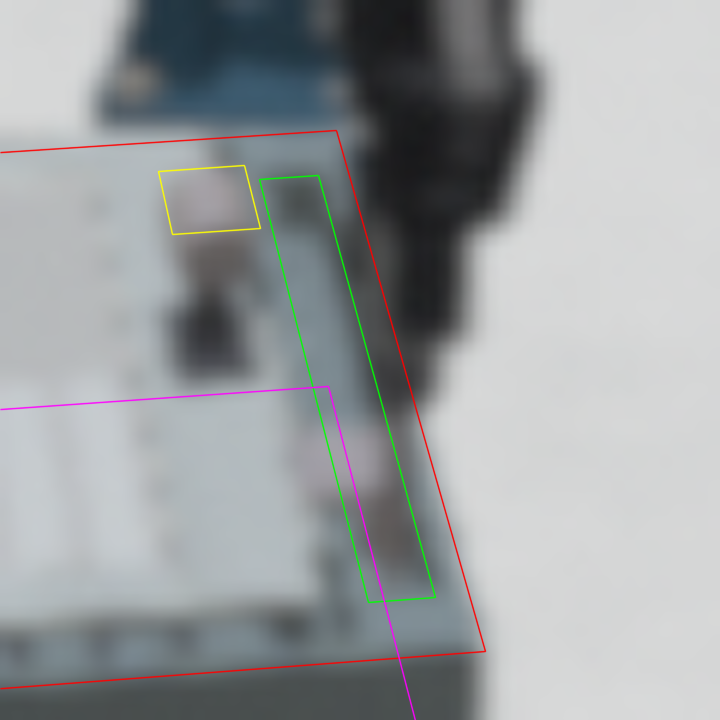

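Call:
apply_moves(deltas="0 0 3 0 1;0 0 6 0 1;0 0 6 0 1")

```text
clock: 7.65
tcp_pos: [482.8, -17.8, 161.7]
tool_rot: [-0.094, 0.996, 0.0, -0.0]
wrist_force: [0.1, 0.5, 0.3]
grip_width: 16.4
```

Call:
apply_moves(deltas="0 -3 0 0 1;0 -6 0 0 1;0 -10 0 0 1;0 -15 0 0 1;0 -20 0 0 1;0 -25 0 0 1;0 -30 0 0 1;0 -35 0 0 1;0 -40 0 0 1;0 -45 0 0 1;0 -50 0 0 1;0 -50 0 0 1")

```text
clock: 9.15
tcp_pos: [492.5, -67.6, 162.0]
tool_rot: [-0.093, 0.996, -0.0, -0.0]
wrist_force: [-0.4, 0.3, -0.7]
grip_width: 16.7
```

Run:
```python
from fit import *
s=env.state();print(s["clock"],s["tcp_pos"],s["wrist_force"],s["torque"],s["grip_width"])
p=env.capture("side")
over(p,[],300,150,70,70,11,"b6.png")
```

```text
9.15 [492.4910175  -67.56102826 161.99397196] [-0.42286341  0.30895753 -0.70069331] [ 0.05869307  0.03270664 -0.01350628] 16.681403707313276
```

View pics/b6.png

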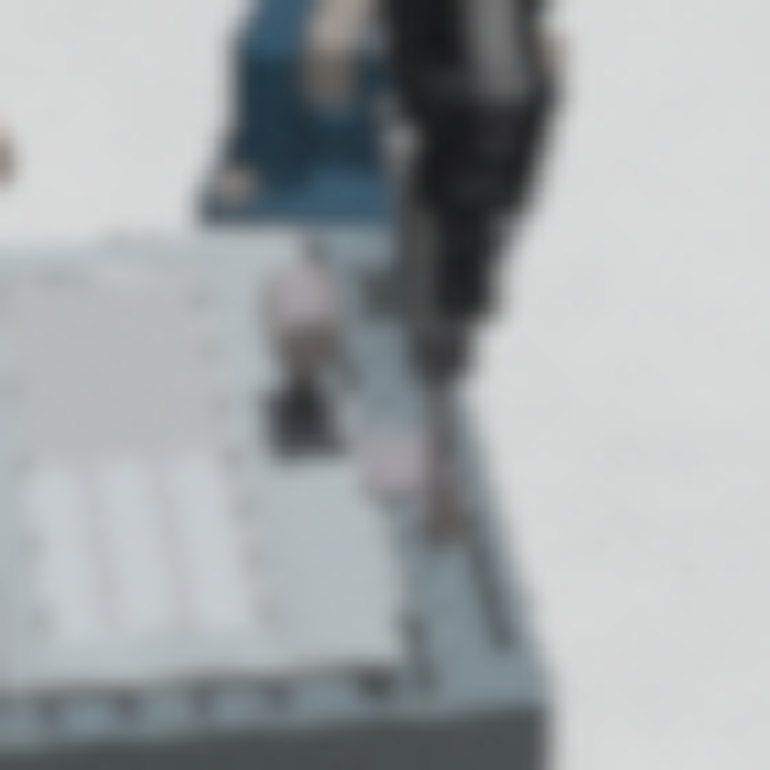

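Call:
apply_moves(deltas="0 -3 0 0 1;0 -7 0 0 1;0 -12 0 0 1;0 -17 0 0 1;0 -22 0 0 1;0 -27 0 0 1;0 -32 0 0 1;0 -37 0 0 1;0 -42 0 0 1;0 -46 0 0 1;0 -49 0 0 1;0 -51 0 0 1;0 -53 0 0 1;0 -55 0 0 1;0 -56 0 0 1;0 -56 0 0 1")

```text
clock: 11.2
tcp_pos: [502.9, -122.1, 162.0]
tool_rot: [-0.094, 0.996, -0.0, 0.0]
wrist_force: [-0.6, 0.5, -0.6]
grip_width: 17.0
```

Run:
```python
from fit import *
s=env.state();print(s["clock"],s["tcp_pos"],s["wrist_force"],s["torque"],s["grip_width"])
p=env.capture("side")
over(p,boxsegs((555.7,-78.3),np.radians(10.8)),300,150,70,70,11,"b7.png")
T=Tb((555.7,-78.3),np.radians(10.8))
import math
d=s["tcp_pos"][:2]-[555.7,-78.3];a=np.radians(10.8);print("box xy",d[0]*np.cos(a)+d[1]*np.sin(a),-d[0]*np.sin(a)+d[1]*np.cos(a))
```

```text
11.2 [ 502.90995256 -122.06479656  162.03405121] [-0.58039948  0.51617533 -0.55792401] [ 0.11719306  0.13199352 -0.03341515] 16.95258304685966
box xy -60.05569567762327 -33.097733202841525
```

View pics/b7.png

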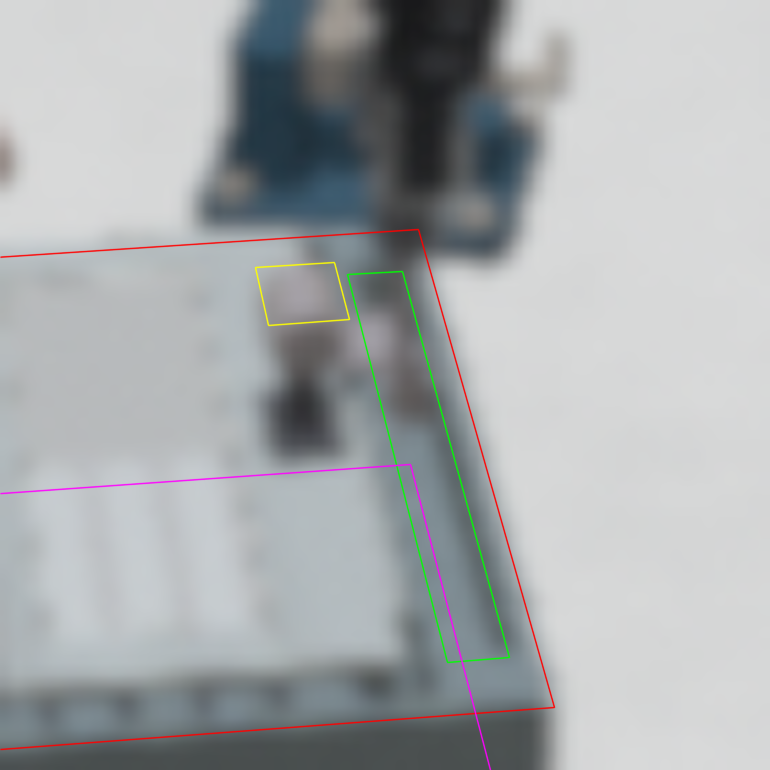

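Call:
apply_moves(deltas="0 -1 0 0 1;0 -2 0 0 1;0 -3 0 0 1;0 -3 0 0 1")

```text
clock: 11.75
tcp_pos: [503.5, -125.0, 162.1]
tool_rot: [-0.094, 0.996, -0.0, 0.0]
wrist_force: [-0.2, 0.5, 0.3]
grip_width: 16.5
```

Run:
```python
from fit import *
s=env.state();print(s["clock"],s["tcp_pos"],s["wrist_force"],s["torque"],s["grip_width"])
```

```text
11.75 [ 503.48002858 -125.03696597  162.06019783] [-0.22012791  0.5224878   0.26547803] [0.15128715 0.10075448 0.00940362] 16.537597558094117
```

Call:
apply_moves(deltas="0 -0.7 0 0 1;0 -1.4 0 0 1;0 -2 0 0 1;0 -2 0 0 1")

```text
clock: 12.25
tcp_pos: [503.8, -127.0, 162.0]
tool_rot: [-0.094, 0.996, -0.0, 0.0]
wrist_force: [-0.8, 0.7, -0.3]
grip_width: 17.2
```

Run:
```python
from fit import *
s=env.state();print(s["clock"],s["tcp_pos"],s["wrist_force"],s["torque"],s["grip_width"])
p=env.capture("side");f="b8.png";over(p,[],300,150,70,70,11,f)
t=[-1];print(delta((500.1,-107.3,162),100.7))
```

```text
12.25 [ 503.81349653 -126.95248728  162.02874784] [-0.842807    0.66895703 -0.26896889] [0.17260864 0.01193778 0.02693919] 17.1722734754417
(array([-0., 20.,  0.]), np.float64(0.0), np.float64(100.74))
```

View pics/b8.png

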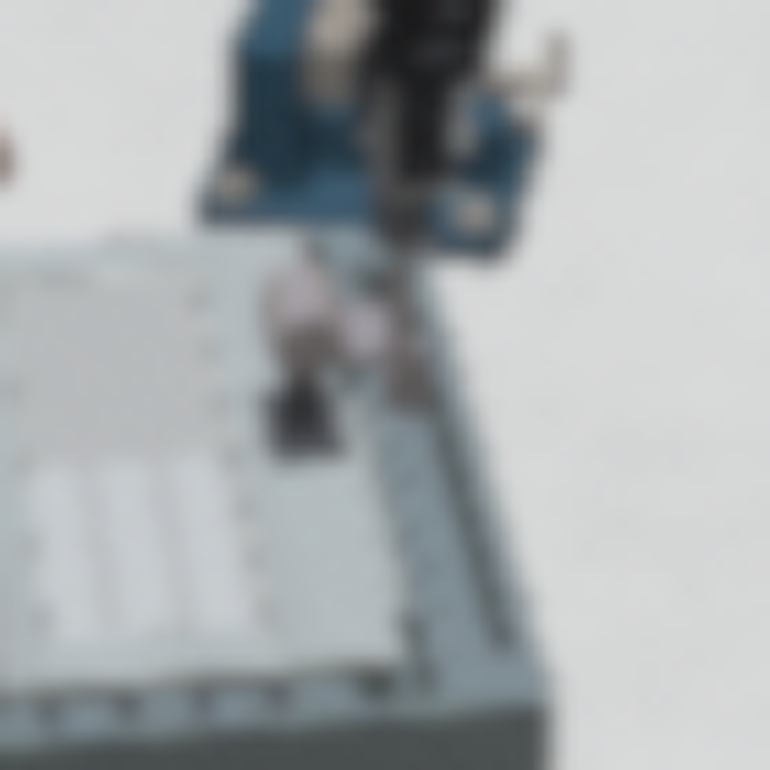

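Run:
```python
from fit import *
p=P["side"];T=Tb((555.7,-78.3),np.radians(10.8))
for y in(-25,-30,-35,-40): print(y,[((np.array(proj(p,T((-60,y,z))))-[300,150]+.5)*11).round() for z in(76.5,62)])
for y in(60,55,50): print(y,[((np.array(proj(p,T((-60,y,z))))-[310,160]+.5)*12).round() for z in(76.5,62)])
```

```text
-25 [array([408., 409.]), array([406., 454.])]
-30 [array([405., 398.]), array([404., 443.])]
-35 [array([402., 387.]), array([401., 432.])]
-40 [array([399., 377.]), array([398., 421.])]
60 [array([382., 543.]), array([380., 593.])]
55 [array([379., 529.]), array([377., 580.])]
50 [array([375., 516.]), array([373., 566.])]
```

Call:
apply_moves(deltas="0 -1 0 0 1;0 -2 0 0 1;0 -2 0 0 1;0 -2 0 0 1")

```text
clock: 12.8
tcp_pos: [504.1, -128.6, 162.0]
tool_rot: [-0.094, 0.996, 0.0, -0.0]
wrist_force: [-0.6, 2.6, 1.2]
grip_width: 16.6
```

Run:
```python
from fit import *
for i in range(3):
    s=env.state();print(s["clock"],s["tcp_pos"],s["wrist_force"],s["torque"],s["grip_width"])
    p=env.capture("side")
over(p,[],300,150,70,70,11,"b9.png")
```

```text
12.8 [ 504.09885639 -128.63313331  162.00025497] [-0.57251971  2.56116503  1.15067377] [ 0.50699193  0.06205442 -0.01259426] 16.570856005098435
12.85 [ 504.10721979 -128.61948033  162.01958781] [-0.40664421  1.97391552  0.67227436] [ 0.51615298  0.05037435 -0.02686826] 16.952100585593218
12.9 [ 504.11310584 -128.66376257  162.04075554] [-0.54622193  2.22624067 -0.02613711] [0.52721434 0.0625582  0.07681865] 16.672977484660166
```

View pics/b9.png

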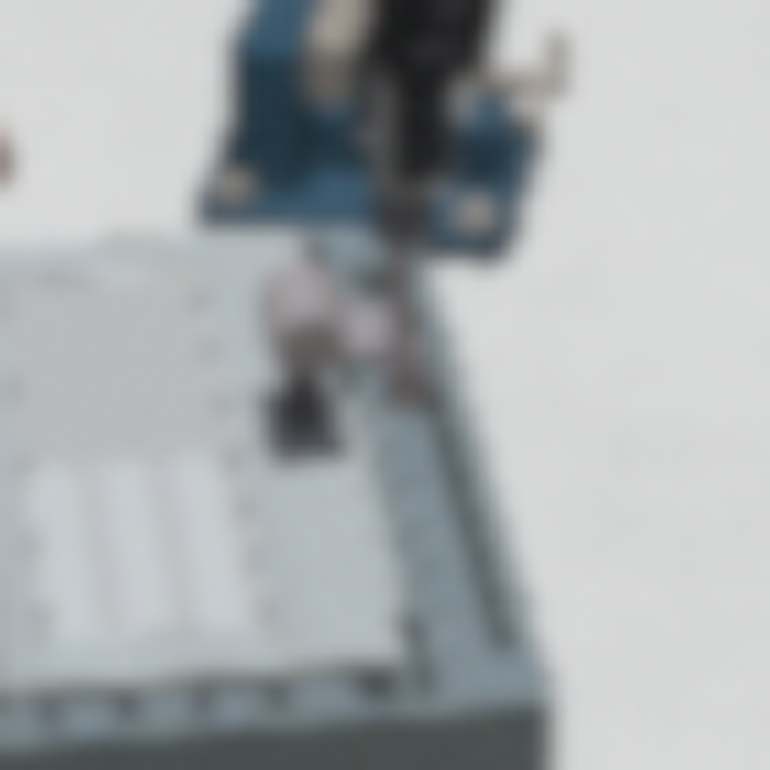

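Call:
apply_moves(deltas="0 3 0 0 1;0 5 0 0 1;0 5 -5 0 1;0 5 -20 0 1;0 5 -50 0 1;0 5 -70 0 1;0 5 -70 0 1;0 5 -70 0 1")

```text
clock: 13.95
tcp_pos: [502.8, -123.8, 231.9]
tool_rot: [-0.094, 0.996, 0.0, -0.0]
wrist_force: [-0.0, 0.3, -1.1]
grip_width: 16.7
```

Run:
```python
from fit import *
s=env.state();print(s["clock"],s["tcp_pos"],s["wrist_force"],s["torque"],s["grip_width"])
print(delta((575.4,303.8,232),100.7))
p=env.capture("side");pickle.dump(p,open("side10.pkl","wb"))
over(p,[],300,110,70,80,9,"c1.png")
for dz in(0,-40,-95): print(dz,(np.array(proj(p,s["tcp_pos"]+[0,0,dz]))-[300,110]+.5)*9)
```

```text
13.95 [ 502.84953179 -123.83318456  231.88759549] [-0.03299906  0.33660111 -1.0566574 ] [-0.01760402 -0.07453427 -0.03727714] 16.691328510134234
(array([-1.510e+02,  4.066e+02, -1.000e-01]), np.float64(0.0), np.float64(100.74))
0 [343.54137374 244.37474776]
-40 [339.93260007 363.25049128]
-95 [335.23541922 517.97919334]
```

View pics/c1.png

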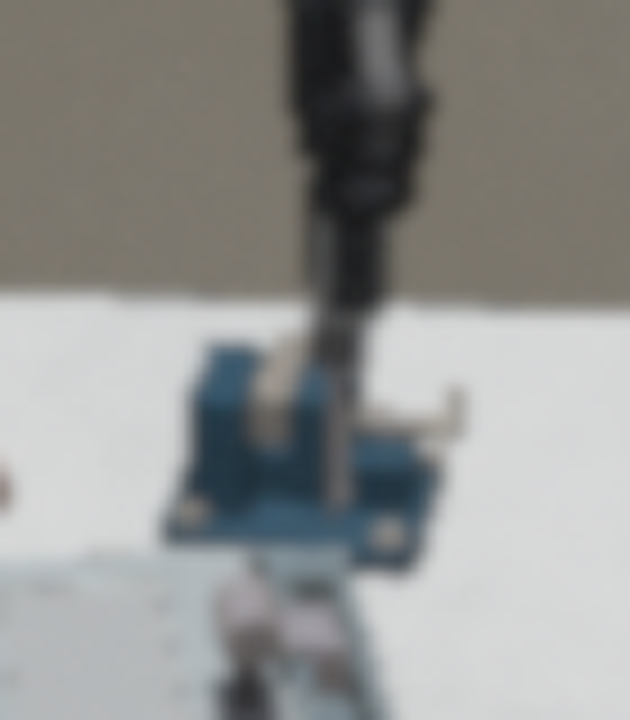

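Call:
apply_moves(deltas="0 10 -10 0 1;-10 50 -20 0 1;-30 100 -20 0 1;-56 150 -20 0 1;-75 200 -20 0 1;-93 250 -20 0 1;-112 300 -20 0 1;-130 350 -20 0 1;-144 388 -20 0 1;-151 406.6 -20 0 1;-151 406.6 -10 0 1;-151 406.6 0 0 1;-151 406.6 0 0 1;-151 406.6 0 0 1")

```text
clock: 15.75
tcp_pos: [575.8, 302.5, 232.0]
tool_rot: [-0.093, 0.996, -0.0, -0.0]
wrist_force: [-0.7, -0.2, -0.9]
grip_width: 16.9
```

Run:
```python
from fit import *
s=env.state();print(s["clock"],s["tcp_pos"],s["wrist_force"],s["grip_width"],delta((575.4,303.8,232),100.7))
for n,x,y in(("side",250,170),("top",205,180)):
    p=env.capture(n);over(p,[],x,y,90,130 if n=="side" else 80,6 if n=="side" else 8,"c2_%s.png"%n)
    for dz in(0,-40,-95): print(dz,(np.array(proj(p,s["tcp_pos"]+[0,0,dz]))-[x,y]+.5)*(6 if n=="side" else 8))
    pickle.dump(p,open(n+"11.pkl","wb"))
    if n=="side":
        g=cv2.cvtColor(p["pixels"],cv2.COLOR_RGB2GRAY).astype(int)
        for dz in(-52,-60,-84,-90,-94,-98):
            u,v=proj(p,s["tcp_pos"]+[0,0,dz]);r,c=int(round(v)),int(round(u));print(dz,round(u,1),c-6,g[r,c-6:c+7])
```

```text
15.75 [575.81473759 302.47631466 232.03282456] [-0.67206263 -0.208918   -0.85229674] 16.888428627257767 (array([0.2, 1.4, 0. ]), np.float64(-0.0), np.float64(100.65))
0 [234.85809655 472.16754292]
-40 [241.35618782 565.92400012]
-95 [249.59943974 684.8601713 ]
-52 290.0 284 [223 222 218 205 176 137 113 136 180 212 220 222 223]
-60 290.2 284 [217 208 187 159 127 107  99 114 153 195 217 222 223]
-84 290.8 285 [188 210 219 217 196 154 126 146 189 216 221 222 221]
-90 291.0 285 [222 222 223 219 205 168 138 158 197 218 222 222 222]
-94 291.1 285 [223 223 223 221 214 186 159 172 204 219 223 223 222]
-98 291.2 285 [222 222 222 222 220 218 214 215 219 222 222 223 224]
0 [143.27305676 187.06103852]
-40 [162.06987147 223.09862323]
-95 [186.47703367 269.89246512]
```

View pics/c2_side.png

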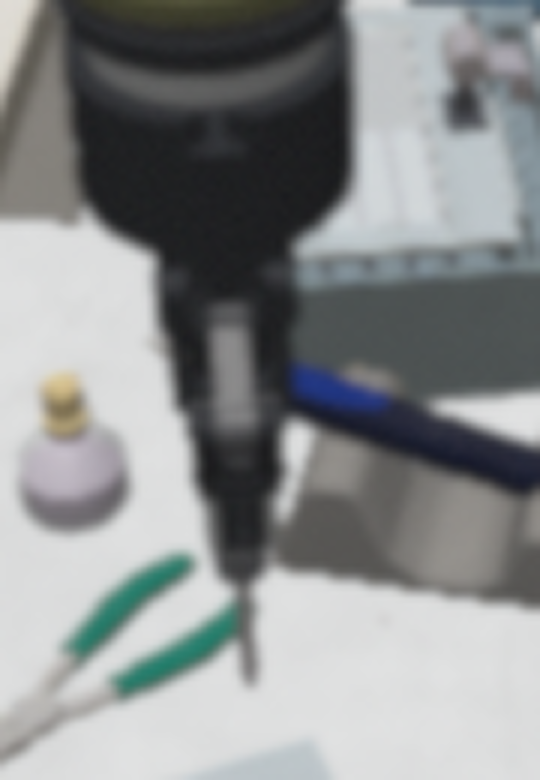

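View pics/c2_top.png

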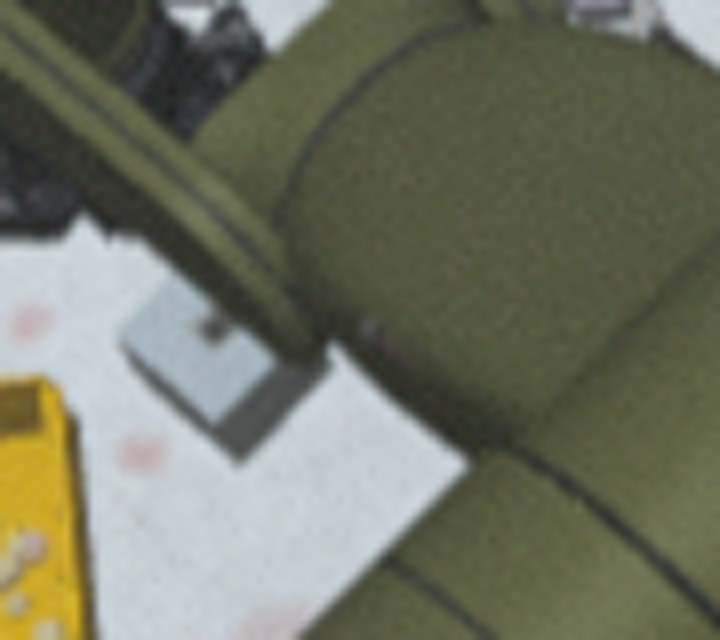

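Run:
```python
from fit import *
p=pickle.load(open("top11.pkl","rb"));print(ray(p,231.1,220.4,65))
s=env.state();print(s["clock"],s["tcp_pos"],s["joints"].round(3))
```

```text
[576.20941782 303.83154874  65.        ]
15.85 [576.11688923 303.02034923 232.51256458] [ 0.419  0.424  1.364 -0.     1.352 -1.338]
```

Call:
apply_moves(deltas="0 0.5 20 0 1;0 0.5 40 0 1;0 0.5 55 0 1;0 0.5 65 0 1;0 0.5 75 0 1;0 0.5 85 0 1;0 0.5 85 0 1")

```text
clock: 16.73
tcp_pos: [575.2, 304.0, 146.1]
tool_rot: [-0.094, 0.996, -0.0, -0.001]
wrist_force: [-0.9, -0.3, 0.1]
grip_width: 16.4
```

Run:
```python
from fit import *
s=env.state();print(s["clock"],s["tcp_pos"],s["wrist_force"],s["torque"])
```

```text
16.725 [575.16333107 303.97458053 146.08904438] [-0.86927518 -0.33364488  0.07930781] [-0.08139476 -0.03631246  0.06610722]
```

Call:
apply_moves(deltas="0 0 10 0 1;0 0 20 0 1;0 0 30 0 1;0 0 36 0 1;0 0 40 0 1;0 0 40 0 1")

```text
clock: 17.48
tcp_pos: [575.5, 304.2, 106.6]
tool_rot: [-0.094, 0.996, -0.0, -0.0]
wrist_force: [0.6, 0.1, -0.6]
grip_width: 16.4
```

Run:
```python
from fit import *
s=env.state();print(s["clock"],s["tcp_pos"],s["wrist_force"],s["torque"])
```

```text
17.475 [575.54637675 304.16324838 106.63382811] [ 0.56114864  0.05119345 -0.6114521 ] [ 0.01217574  0.01022576 -0.01214232]
```

Lower the last bit until contact, then open.

Call:
apply_moves(deltas="0 0 1 0 1;0 0 1.5 0 1;0 0 1.5 0 1")

```text
clock: 17.85
tcp_pos: [575.8, 304.3, 105.7]
tool_rot: [-0.094, 0.996, 0.0, 0.0]
wrist_force: [0.5, 0.5, -1.2]
grip_width: 16.7
```

Run:
```python
from fit import *
s=env.state();print(s["clock"],s["tcp_pos"],s["wrist_force"],s["torque"])
```

```text
17.85 [575.7731348  304.25862151 105.71382056] [ 0.49389576  0.46964431 -1.19771508] [-0.02169839  0.00453687 -0.03793653]
```

Call:
apply_moves(deltas="0 0 0 0 0.7;0 0 0 0 0.4;0 0 0 0 0;0 0 0 0 0;0 0 0 0 0;0 0 0 0 0;0 0 -30 0 0;0 0 -70 0 0;0 0 -110 0 0;0 0 -130 0 0;0 0 -130 0 0")

```text
clock: 19.23
tcp_pos: [576.8, 304.8, 237.7]
tool_rot: [-0.094, 0.996, 0.001, 0.002]
wrist_force: [0.3, -0.7, 0.9]
grip_width: 85.5
```

Run:
```python
from fit import *
s=env.state();print(s["clock"],s["tcp_pos"],s["wrist_force"],s["grip_width"])
p=env.capture("side");over(p,standsegs((576,303.8),np.radians(26)),250,150,130,180,4,"d1.png")
T=Tb((555.7,-78.3),np.radians(10.8));print(T((-28,0,235)),delta(T((-28,0,235)),100.8))
```

```text
19.225 [576.79173376 304.75257091 237.73728247] [ 0.2866514  -0.68694486  0.8724728 ] 85.4939878074556
[528.19595698 -83.54667681 235.        ] (array([ 119.1, -372.2,    0.7]), np.float64(-0.1), np.float64(100.74))
```

View pics/d1.png

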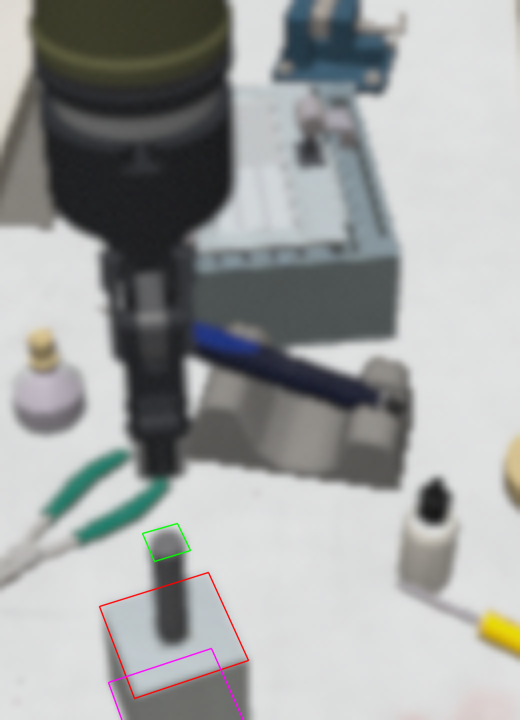

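Call:
apply_moves(deltas="10 -30 0 0 0;26 -80 0 0 0;42 -130 0 0 0;58 -180 0 0 0;74 -230 0 0 0;90 -280 0 0 0;106 -330 0 0 0;119.1 -372.2 0 0 0;119.1 -372.2 20 0 0;119.1 -372.2 40 0 0;119.1 -372.2 40 0 0;119.1 -372.2 40 0 0")

```text
clock: 20.78
tcp_pos: [527.8, -83.5, 195.1]
tool_rot: [-0.094, 0.996, 0.0, -0.001]
wrist_force: [-0.3, 0.6, 0.3]
grip_width: 85.5
```

Run:
```python
from fit import *
p=env.capture("side")
s=env.state();print(s["clock"],s["tcp_pos"],s["wrist_force"],s["grip_width"])
over(p,boxsegs((555.7,-78.3),np.radians(10.8)),270,130,100,90,7,"d2.png")
T=Tb((555.7,-78.3),np.radians(10.8));print(delta(T((-28,0,195)),100.8))
```

```text
20.825 [528.29436837 -83.53828425 195.64893105] [ 0.03277732 -0.6815717  -0.19220268] 85.37160602322456
(array([0.1, 0. , 0.6]), np.float64(-0.0), np.float64(100.76))
```

View pics/d2.png

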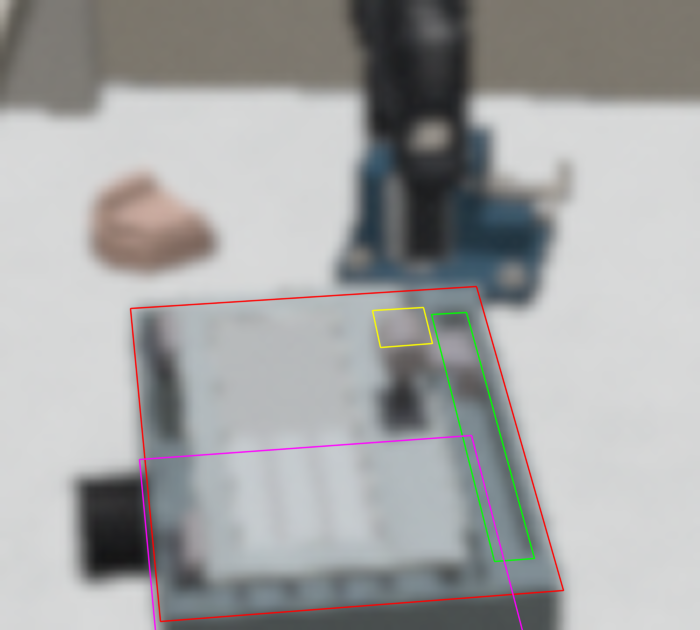

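Call:
apply_moves(deltas="0 0 20 0 0;0 0 40 0 0;0 0 55 0 0;0 0 65 0 0;0 0 73 0 0;0 0 73 0 0.3;0 0 73 0 0.45;0 0 73 0 0.5;0 0 73 0 0.5")

```text
clock: 21.95
tcp_pos: [528.2, -83.7, 122.9]
tool_rot: [-0.094, 0.996, -0.0, 0.0]
wrist_force: [-0.0, 0.2, 0.5]
grip_width: 42.6
```

Run:
```python
from fit import *
p=env.capture("side")
s=env.state();print(s["clock"],s["tcp_pos"],s["wrist_force"],s["torque"],s["grip_width"])
over(p,[],290,130,80,70,9,"d3.png")
```

```text
22.0 [528.19087966 -83.70129244 122.79422583] [-0.30932241  0.67601576  0.94776068] [ 0.01347456 -0.00066023 -0.07009151] 42.35057631781413
```

View pics/d3.png

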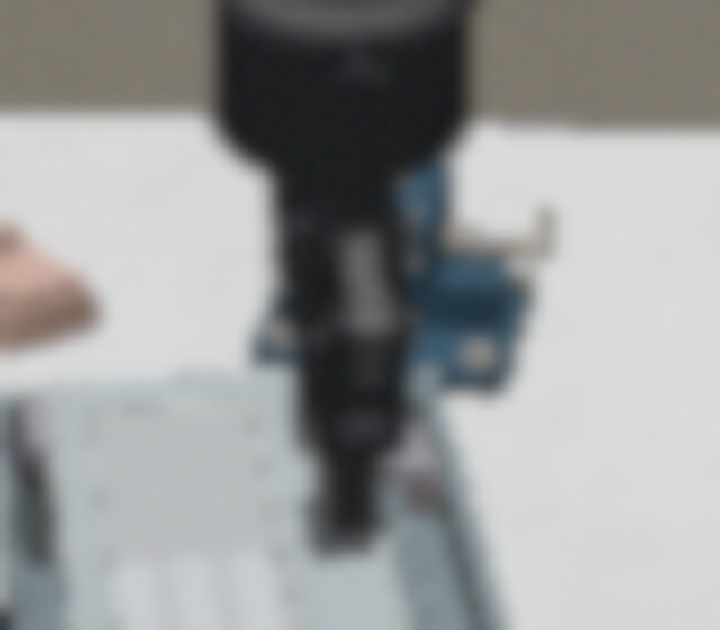

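Call:
apply_moves(deltas="0 0 0 0 0.6;0 0 0 0 0.65;0 0 0 0 0.66;0 0 0 0 0.66")

```text
clock: 22.5
tcp_pos: [528.2, -84.4, 122.7]
tool_rot: [-0.094, 0.996, -0.001, 0.0]
wrist_force: [-0.2, -4.6, 1.3]
grip_width: 29.0
```

Call:
apply_moves(deltas="0 0 0 0 0.68;0 0 0 0 0.68;0 0 0 0 0.68")

```text
clock: 22.88
tcp_pos: [528.4, -85.2, 122.8]
tool_rot: [-0.094, 0.996, -0.001, 0.0]
wrist_force: [-0.6, -7.5, 2.1]
grip_width: 27.7
```

Call:
apply_moves(deltas="0 -1 0 0 0.68;0 -2 0 0 0.68;0 -2 0 0 0.68;0 -2 0 0 0.68")

```text
clock: 23.38
tcp_pos: [528.4, -85.3, 122.4]
tool_rot: [-0.094, 0.996, 0.0, 0.0]
wrist_force: [-0.1, -0.8, 1.7]
grip_width: 27.4
```

Nearly centred; close fully.

Call:
apply_moves(deltas="0 0 0 0 0.75;0 0 0 0 0.9;0 0 0 0 1;0 0 0 0 1;0 0 0 0 1")

```text
clock: 24.0
tcp_pos: [528.6, -85.9, 122.7]
tool_rot: [-0.094, 0.996, -0.0, 0.0]
wrist_force: [-0.3, -4.9, 3.2]
grip_width: 24.8
```

Run:
```python
from fit import *
s=env.state();print(s["clock"],s["tcp_pos"],s["wrist_force"],s["torque"],s["grip_width"],s["joints"].round(3))
```

```text
24.0 [528.6246872  -85.90439549 122.71336389] [-0.34243744 -4.87786607  3.21777203] [-0.6799451   0.02979439  0.03519929] 24.80955539715707 [-0.24   0.384  1.757 -0.     1.    -1.998]
```

Run:
```python
import numpy as np
r=np.hypot(88,36);a0=np.arctan2(36,88)
H=lambda t:np.array([-np.cos(a0+t),np.sin(a0+t)])*r
def rows(t0,ts): return ";".join("%.1f %.1f %.1f 0 1"%(-(H(t)-H(t0))[0],0,-(H(t)-H(t0))[1]) for t in ts)
print(rows(0,[.01,.03,.06,.1,.15,.2,.25,.3,.35,.4,.45,.5,.55,.6,.65,.7,.74,.77,.78,.78]))
print(rows(.78,[.79,.81,.84,.88,.92,.97,1.02,1.07,1.12,1.17,1.22,1.27,1.3,1.33,1.35,1.36,1.36]))
```

```text
-0.4 0.0 -0.9 0 1;-1.1 0.0 -2.6 0 1;-2.3 0.0 -5.2 0 1;-4.0 0.0 -8.6 0 1;-6.4 0.0 -12.7 0 1;-8.9 0.0 -16.8 0 1;-11.6 0.0 -20.7 0 1;-14.6 0.0 -24.4 0 1;-17.7 0.0 -28.0 0 1;-21.0 0.0 -31.4 0 1;-24.4 0.0 -34.7 0 1;-28.0 0.0 -37.8 0 1;-31.8 0.0 -40.7 0 1;-35.7 0.0 -43.4 0 1;-39.7 0.0 -45.9 0 1;-43.9 0.0 -48.2 0 1;-47.3 0.0 -49.9 0 1;-49.9 0.0 -51.1 0 1;-50.8 0.0 -51.5 0 1;-50.8 0.0 -51.5 0 1
-0.9 0.0 -0.4 0 1;-2.6 0.0 -1.1 0 1;-5.3 0.0 -2.1 0 1;-8.9 0.0 -3.3 0 1;-12.6 0.0 -4.3 0 1;-17.2 0.0 -5.5 0 1;-21.9 0.0 -6.3 0 1;-26.6 0.0 -7.0 0 1;-31.3 0.0 -7.4 0 1;-36.1 0.0 -7.6 0 1;-40.8 0.0 -7.5 0 1;-45.6 0.0 -7.2 0 1;-48.4 0.0 -6.9 0 1;-51.2 0.0 -6.6 0 1;-53.1 0.0 -6.3 0 1;-54.0 0.0 -6.1 0 1;-54.0 0.0 -6.1 0 1
```

Call:
apply_moves(deltas="-0.4 -0.5 -0.9 0 1;-1.1 -1 -2.6 0 1;-2.3 -1 -5.2 0 1;-4.0 -1 -8.6 0 1;-6.4 -1 -12.7 0 1;-8.9 -1 -16.8 0 1;-8.9 -1 -16.8 0 1")

```text
clock: 24.88
tcp_pos: [537.2, -84.4, 139.5]
tool_rot: [-0.094, 0.996, 0.0, -0.0]
wrist_force: [1.4, 0.9, -8.4]
grip_width: 24.7
```

Run:
```python
from fit import *
p=env.capture("side")
s=env.state();print(s["clock"],s["tcp_pos"],s["wrist_force"],s["torque"],s["grip_width"])
over(p,[],270,130,100,90,7,"e1.png")
import numpy as np
r=np.hypot(88,36);a0=np.arctan2(36,88)
H=lambda t:np.array([-np.cos(a0+t),np.sin(a0+t)])*r
def rows(t0,ts): return ";".join("%.1f %.1f %.1f 0 1"%(-(H(t)-H(t0))[0],0,-(H(t)-H(t0))[1]) for t in ts)
print(rows(.2,[.21,.23,.26,.3,.35,.4,.45,.5,.55,.6,.65,.7,.75,.8,.84,.87,.89,.9,.9]))
```

```text
24.925 [537.10702798 -84.40369177 139.39793859] [ 1.06013269  1.22072802 -7.6014272 ] [0.13865474 0.09655997 0.00785489] 24.90509567245489
-0.5 0.0 -0.8 0 1;-1.6 0.0 -2.3 0 1;-3.3 0.0 -4.6 0 1;-5.7 0.0 -7.6 0 1;-8.8 0.0 -11.2 0 1;-12.1 0.0 -14.7 0 1;-15.5 0.0 -17.9 0 1;-19.1 0.0 -21.0 0 1;-22.9 0.0 -23.9 0 1;-26.8 0.0 -26.6 0 1;-30.8 0.0 -29.2 0 1;-35.0 0.0 -31.5 0 1;-39.2 0.0 -33.6 0 1;-43.6 0.0 -35.4 0 1;-47.2 0.0 -36.8 0 1;-49.9 0.0 -37.7 0 1;-51.7 0.0 -38.3 0 1;-52.6 0.0 -38.5 0 1;-52.6 0.0 -38.5 0 1
```

View pics/e1.png

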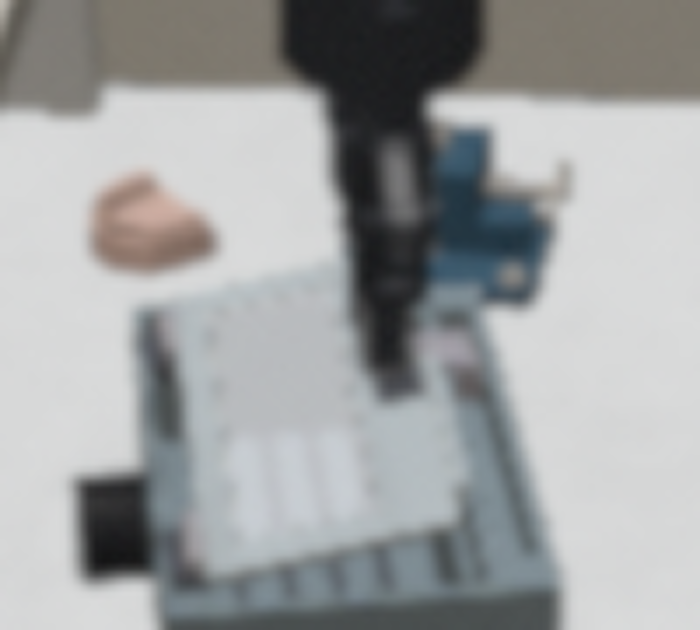

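Call:
apply_moves(deltas="-0.5 0 -0.8 0 1;-1.6 0 -2.3 0 1;-3.3 0 -4.6 0 1;-5.7 0 -7.6 0 1;-8.8 0 -11.2 0 1;-12.1 0 -14.7 0 1;-15.5 0 -17.9 0 1;-19.1 0 -21.0 0 1;-22.9 0 -23.9 0 1;-26.8 0 -26.6 0 1;-30.8 0 -29.2 0 1;-35.0 0 -31.5 0 1;-39.2 0 -33.6 0 1;-43.6 0 -35.4 0 1;-47.2 0 -36.8 0 1;-49.9 0 -37.7 0 1;-51.7 0 -38.3 0 1;-52.6 0 -38.5 0 1;-52.6 0 -38.5 0 1")

```text
clock: 27.3
tcp_pos: [587.5, -74.8, 177.9]
tool_rot: [-0.094, 0.996, 0.0, -0.002]
wrist_force: [-5.8, 3.8, -3.8]
grip_width: 24.8
```

Run:
```python
from fit import *
p=env.capture("side")
s=env.state();print(s["clock"],s["tcp_pos"],s["wrist_force"],s["torque"],s["grip_width"])
over(p,[],260,100,110,120,6,"e2.png")
T=Tb((555.7,-78.3),np.radians(10.8))
r=np.hypot(88,36);a0=np.arctan2(36,88)
def fl(t,X,h): # plate point: X in front of hinge, h above hinge, in closed frame
    return 60-X*np.cos(t)+h*np.sin(t), 86+X*np.sin(t)+h*np.cos(t)
d=s["tcp_pos"]-np.array([555.7,-78.3,0]);a=np.radians(10.8);bx=d[0]*np.cos(a)+d[1]*np.sin(a)
print("box x",bx,"angle from tcp",np.arctan2(s["tcp_pos"][2]-86,60-bx)-a0, "radius",np.hypot(s["tcp_pos"][2]-86,60-bx),r)
H=lambda t:np.array([-np.cos(a0+t),np.sin(a0+t)])*r
def rows(t0,ts): return ";".join("%.1f %.1f %.1f 0 1"%(-(H(t)-H(t0))[0],0,-(H(t)-H(t0))[1]) for t in ts)
print(rows(.9,[.91,.93,.96,1,1.04,1.08,1.12,1.16,1.2,1.24,1.28,1.31,1.33,1.34,1.35,1.35]))
```

```text
27.35 [587.4978846  -74.84691402 177.95715051] [-5.09688577  4.24501278 -4.8397052 ] [0.5627139  1.22747409 0.0711988 ] 24.67723287959558
box x 31.88170043642986 angle from tcp 0.8857300931028068 radius 96.16005563684189 95.0789145920377
-0.9 0.0 -0.3 0 1;-2.8 0.0 -0.8 0 1;-5.5 0.0 -1.4 0 1;-9.2 0.0 -2.2 0 1;-13.0 0.0 -2.8 0 1;-16.8 0.0 -3.3 0 1;-20.6 0.0 -3.6 0 1;-24.4 0.0 -3.7 0 1;-28.2 0.0 -3.8 0 1;-32.0 0.0 -3.6 0 1;-35.8 0.0 -3.3 0 1;-38.6 0.0 -3.0 0 1;-40.5 0.0 -2.7 0 1;-41.4 0.0 -2.6 0 1;-42.4 0.0 -2.4 0 1;-42.4 0.0 -2.4 0 1
```

View pics/e2.png

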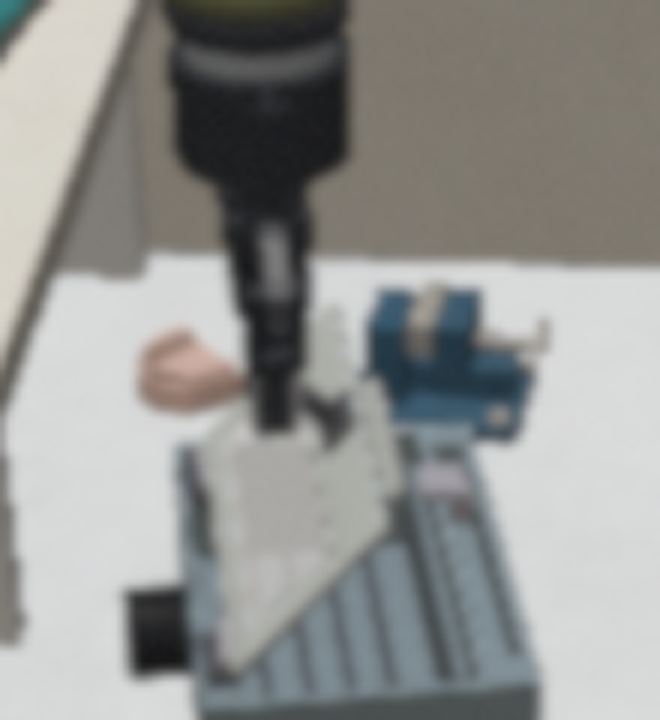

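Call:
apply_moves(deltas="-0.9 0 -0.3 0 1;-2.8 0 -0.8 0 1;-5.5 0 -1.4 0 1;-9.2 0 -2.2 0 1;-13.0 0 -2.8 0 1;-16.8 0 -3.3 0 1;-20.6 0.5 -3.6 0 1;-24.4 0.5 -3.7 0 1;-28.2 0.5 -3.8 0 1;-32.0 0.5 -3.6 0 1;-35.8 0.5 -3.3 0 1;-38.6 0.5 -3.0 0 1;-40.5 0.5 -2.7 0 1;-41.4 0.5 -2.6 0 1;-42.4 0.5 -2.4 0 1;-42.4 0.5 -2.4 0 1")

```text
clock: 29.35
tcp_pos: [630.0, -66.7, 181.5]
tool_rot: [-0.093, 0.996, -0.0, -0.0]
wrist_force: [-4.5, 2.9, -0.5]
grip_width: 24.9
```

```bash
cat > m.py <<'E'
from fit import *
import sys
p=env.capture("side");pickle.dump(p,open("side_m.pkl","wb"))
s=env.state();print(s["clock"],s["tcp_pos"],s["wrist_force"],s["torque"],s["grip_width"])
T=Tb((555.7,-78.3),np.radians(10.8))
r=np.hypot(88,36);a0=np.arctan2(36,88)
d=s["tcp_pos"]-np.array([555.7,-78.3,0]);a=np.radians(10.8);bx=d[0]*np.cos(a)+d[1]*np.sin(a)
th=np.arctan2(s["tcp_pos"][2]-86,60-bx)-a0
print("box x",bx,"angle",th,"radius",np.hypot(s["tcp_pos"][2]-86,60-bx),r)
over(p,[],260,90,110,130,6,sys.argv[1]+".png")
def fl(t,X,h): return 60-X*np.cos(t)+h*np.sin(t), 86+X*np.sin(t)+h*np.cos(t)
segs=[]
for t,c in((1.33,(255,0,0)),(1.41,(0,255,0)),(1.49,(0,0,255))):
    q=[]
    for X,y in((0,85),(105,85),(105,-85),(0,-85)):
        x,z=fl(t,X,3); q.append(T((x,y,z)))
    segs+=[(q[i],q[(i+1)%4],c) for i in range(4)]
over(p,segs,260,90,110,130,6,sys.argv[1]+"o.png")
E
python3 m.py e3
```

```text
29.4 [629.98171296 -66.72882283 181.49616905] [-6.62083387  3.55637875  0.1570612 ] [ 0.43755909  1.15084288 -0.1139353 ] 24.719136683343415
box x 75.1342019893003 angle 1.3396501456286516 radius 96.68796395230964 95.0789145920377
```

View pics/e3.png

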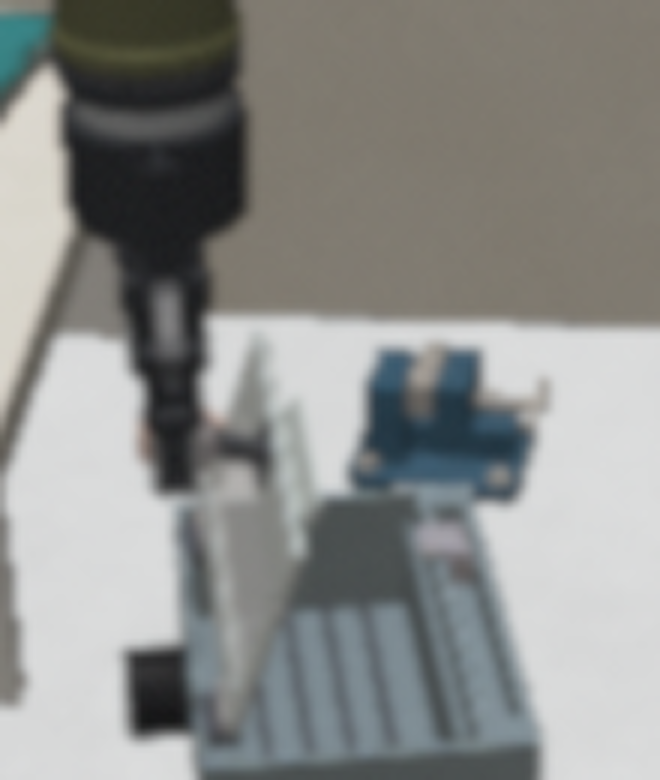

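View pics/e3o.png

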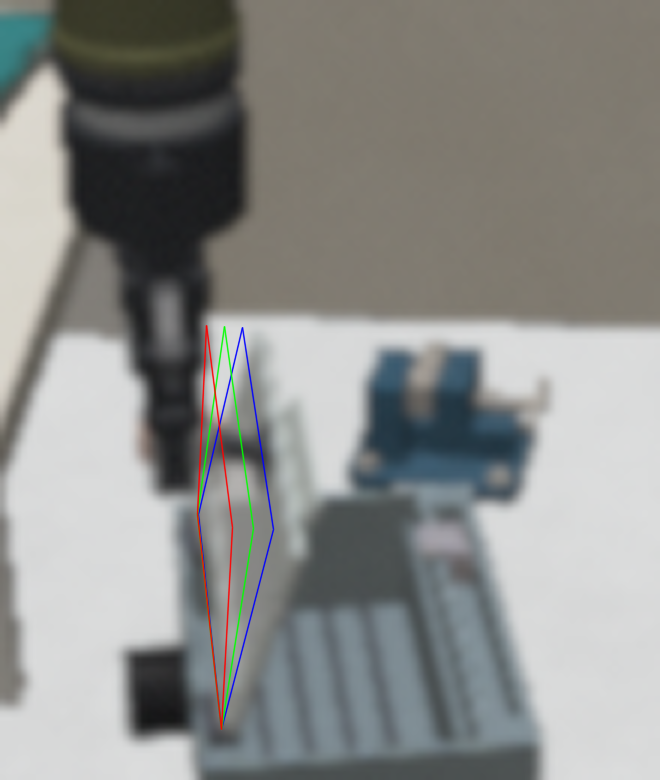

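```bash
cat > pl.py <<'E'
from fit import *
import sys
p=pickle.load(open(sys.argv[1],"rb"));W=cloud(p)
T=Tb((555.7,-78.3),np.radians(10.8));a=np.radians(10.8)
d=W-np.array([555.7,-78.3,0]);bx=d[...,0]*np.cos(a)+d[...,1]*np.sin(a);by=-d[...,0]*np.sin(a)+d[...,1]*np.cos(a);bz=W[...,2]
m=(p["range_z"]>0)&(bx>20)&(bx<75)&(abs(by)<75)&(bz>95)&(bz<215)
x,y,z=bx[m],by[m],bz[m]
print(m.sum())
for lo in range(95,215,10):
    k=(z>=lo)&(z<lo+10)
    if k.sum(): print(lo,k.sum(),np.percentile(x[k],[10,50,90]).round(1),np.percentile(y[k],[10,50,90]).round())
# robust line x = c + k z
from scipy.optimize import least_squares
def f(q): return (x-q[0]-q[1]*(z-86)-q[2]*y)
k=(z<190)
r=least_squares(f,[55,0,0],loss="soft_l1",f_scale=2);print(r.x,"theta=",np.pi/2+np.arctan(r.x[1]))
E
python3 pl.py side_m.pkl
```

```text
596
95 66 [53.6 55.7 57.6] [-54.   9.  65.]
105 45 [50.2 51.5 52.9] [-53.   6.  59.]
115 44 [47.  48.3 49.6] [-59.   3.  58.]
125 46 [43.4 45.  46.4] [-39.  10.  63.]
135 37 [40.2 41.5 42.7] [-26.  20.  63.]
145 26 [38.3 39.1 40.2] [-55.  13.  55.]
155 38 [35.5 36.9 38.1] [-59.  18.  62.]
165 69 [32.2 34.5 64.7] [-49.  16.  61.]
175 184 [22.2 29.5 62.5] [-40.  11.  55.]
185 29 [57.1 65.5 73.4] [ 3. 17. 25.]
195 4 [69.1 70.9 72.6] [23. 24. 26.]
205 8 [63.  69.9 73.5] [40. 42. 44.]
[ 5.85429646e+01 -2.92712079e-01 -5.66901507e-04] theta= 1.286039036327317
```

```bash
cat > pl2.py <<'E'
from fit import *
from scipy.optimize import least_squares
a=np.radians(10.8)
def bc(W):
    d=W-np.array([555.7,-78.3,0]);return np.stack([d[...,0]*np.cos(a)+d[...,1]*np.sin(a),-d[...,0]*np.sin(a)+d[...,1]*np.cos(a),W[...,2]],-1)
def plane(p,th,tol=5,yr=(-80,80),Xr=(12,75)):
    Q=bc(cloud(p))[p["range_z"]>0]
    for it in range(8):
        X=-(Q[:,0]-60)*np.cos(th)+(Q[:,2]-86)*np.sin(th); h=(Q[:,0]-60)*np.sin(th)+(Q[:,2]-86)*np.cos(th)
        k=(X>Xr[0])&(X<Xr[1])&(Q[:,1]>yr[0])&(Q[:,1]<yr[1])
        h0=np.median(h[k&(abs(h-1)<12)]); k&=abs(h-h0)<tol
        A=np.c_[X[k],Q[k,1],np.ones(k.sum())]; c=np.linalg.lstsq(A,h[k],rcond=None)[0]; th+=np.arctan(c[0])
    return th,k.sum(),c,np.std(h[k]-A@c)
if __name__=="__main__":
    print(plane(pickle.load(open("side0.pkl","rb")),0.0))
    print(plane(pickle.load(open("top0.pkl","rb")),0.0))
    print(plane(pickle.load(open("side_m.pkl","rb")),1.28))
    print(plane(pickle.load(open("side_m.pkl","rb")),1.28,yr=(10,80)),plane(pickle.load(open("side_m.pkl","rb")),1.28,yr=(-80,0)))
    p=env.capture("top");pickle.dump(p,open("top_m.pkl","wb"));print(plane(p,1.28))
    p=env.capture("side");print(plane(p,1.28))
    s=env.state();print(s["wrist_force"],s["tcp_pos"])
E
python3 pl2.py
```

```text
(np.float64(0.00014774210746040572), np.int64(755), array([3.35975130e-18, 1.40781333e-03, 1.89739367e+00]), np.float64(1.3001405053874966))
(np.float64(0.005430659542431893), np.int64(619), array([4.58082837e-14, 3.07460100e-03, 7.04283194e-01]), np.float64(2.4826563379385918))
(np.float64(1.2490299244953456), np.int64(275), array([ 1.73640783e-17, -2.47090638e-03, -7.78612117e-02]), np.float64(0.667337002751946))
(np.float64(1.250607542809032), np.int64(137), array([ 1.02248011e-16, -1.24185865e-03, -1.69140041e-01]), np.float64(0.6138407553300984)) (np.float64(1.248251556084811), np.int64(123), array([ 1.17219758e-16, -5.43580480e-03, -1.56510387e-01]), np.float64(0.7238297818843589))
(np.float64(1.28), np.int64(0), array([0., 0., 0.]), np.float64(nan))
(np.float64(1.2498926598365911), np.int64(273), array([-2.33756441e-17, -1.95431373e-03, -1.37715632e-01]), np.float64(0.676826781602664))
[-5.14589612  3.90361711 -0.5311762 ] [629.94495211 -66.71646209 181.47674921]
  return _methods._mean(a, axis=axis, dtype=dtype,
  ret = ret.dtype.type(ret / rcount)
  ret = _var(a, axis=axis, dtype=dtype, out=out, ddof=ddof,
  arrmean = um.true_divide(arrmean, div, out=arrmean,
  ret = ret.dtype.type(ret / rcount)
```

Run:
```python
import numpy as np
r=np.hypot(88,36);a0=np.arctan2(36,88)
H=lambda t:np.array([-np.cos(a0+t),np.sin(a0+t)])*r
for t in(1.28,1.32,1.36,1.38,1.41): print(t,-(H(t)-H(1.25)))
```

```text
1.28 [-2.84255412  0.2351083 ]
1.32 [-6.61922545  0.68100648]
1.36 [-10.37504468   1.27757456]
1.38 [-12.24325553   1.63207095]
1.41 [-15.03134581   2.23368744]
```

Call:
apply_moves(deltas="-1 0 0 0 1;-3 0 0.1 0 1;-5.5 0 0.2 0 1;-8 0 0.4 0 1;-10 0 0.7 0 1;-11.5 0 1 0 1;-11.5 0 1 0 1;-11.5 0 1 0 1")

```text
clock: 30.5
tcp_pos: [640.6, -64.7, 179.7]
tool_rot: [-0.093, 0.996, 0.0, -0.001]
wrist_force: [-5.4, 2.6, -2.5]
grip_width: 24.6
```

```bash
python3 m.py e4
python3 - <<'E'
from pl2 import *
print(plane(pickle.load(open("side_m.pkl","rb")),1.35))
E
```

```text
30.55 [640.56723278 -64.69754227 179.70676214] [-5.7354291   2.63138839 -3.78111049] [ 0.35121412  1.19120794 -0.13111363] 25.047726889545537
box x 85.91284717705594 angle 1.4522668435662753 radius 97.22362326042025 95.0789145920377
(np.float64(1.3530646453592512), np.int64(195), array([ 1.07292288e-16, -1.13641676e-03, -1.62512285e-01]), np.float64(0.5998856659918839))
```

View pics/e4.png

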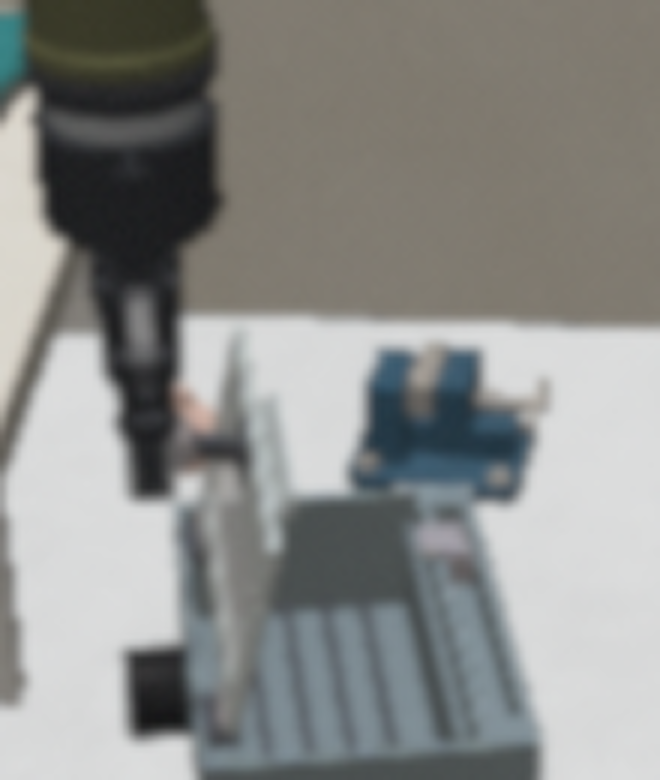

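Call:
apply_moves(deltas="-1 0 0.1 0 1;-2.5 0 0.4 0 1;-4 0 0.6 0 1;-5.3 0 0.9 0 1;-6 0 1 0 1;-6 0 1 0 1;-6 0 1 0 1")

```text
clock: 31.42
tcp_pos: [646.0, -63.6, 178.3]
tool_rot: [-0.093, 0.996, 0.0, -0.002]
wrist_force: [-4.8, 3.5, -4.3]
grip_width: 24.8
```

```bash
python3 m.py e5
python3 - <<'E'
from pl2 import *
q=pickle.load(open("side_m.pkl","rb"))
print(plane(q,1.40),plane(q,1.40,yr=(10,80)),plane(q,1.4,tol=3))
E
```

```text
31.475 [645.95778196 -63.64003508 178.31989949] [-6.01358698  3.61048123 -3.89650906] [ 0.33681789  1.29819591 -0.08199319] 24.761002049361
box x 91.40607199757581 angle 1.510384139800776 radius 97.51566643432177 95.0789145920377
(np.float64(1.4060194330009852), np.int64(157), array([ 6.05243721e-17, -2.65078801e-03, -8.44132887e-02]), np.float64(0.5773326284913136)) (np.float64(1.409101605768978), np.int64(75), array([-9.80570284e-17,  1.73672678e-04, -3.05033154e-01]), np.float64(0.5437682126421706)) (np.float64(1.4060194330009852), np.int64(157), array([ 6.05243721e-17, -2.65078801e-03, -8.44132887e-02]), np.float64(0.5773326284913136))
```

View pics/e5.png

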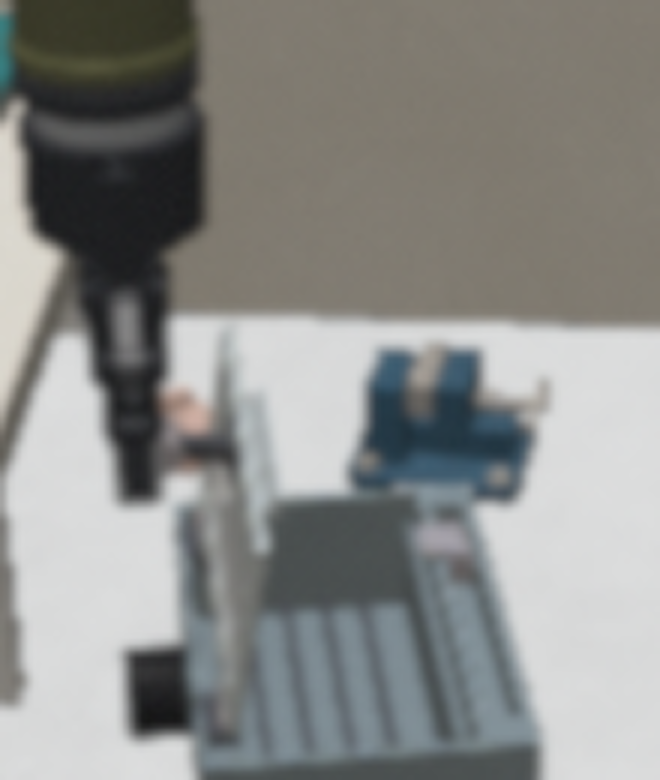

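Call:
apply_moves(deltas="0 0 0 0 1;0 0 0 0 1;0 0 0 0 1;0 0 0 0 1;0 0 0 0 1;0 0 0 0 1")

```text
clock: 32.22
tcp_pos: [646.0, -63.6, 178.4]
tool_rot: [-0.093, 0.996, 0.0, -0.002]
wrist_force: [-6.1, 2.0, -3.3]
grip_width: 24.6
```

```bash
python3 m.py e6
python3 - <<'E'
from pl2 import *
q=pickle.load(open("side_m.pkl","rb"))
print(plane(q,1.40),plane(q,1.40,yr=(10,80)))
over(q,standsegs((576,303.8),np.radians(26)),250,250,130,100,6,"e6s.png")
E
```

```text
32.275 [645.97618293 -63.63742624 178.32725629] [-5.92887235  2.9879101  -3.84190813] [ 0.36505799  1.27820215 -0.11747245] 24.91291485639717
box x 91.42463588193003 angle 1.5105400471734072 radius 97.5286111623705 95.0789145920377
(np.float64(1.4040909896737495), np.int64(159), array([-4.85631490e-17, -2.35400567e-03,  1.34365400e-02]), np.float64(0.62294515522781)) (np.float64(1.403739596848698), np.int64(78), array([-5.74620571e-18,  2.89097078e-03, -1.67915753e-01]), np.float64(0.6536666020094567))
```

View pics/e6o.png

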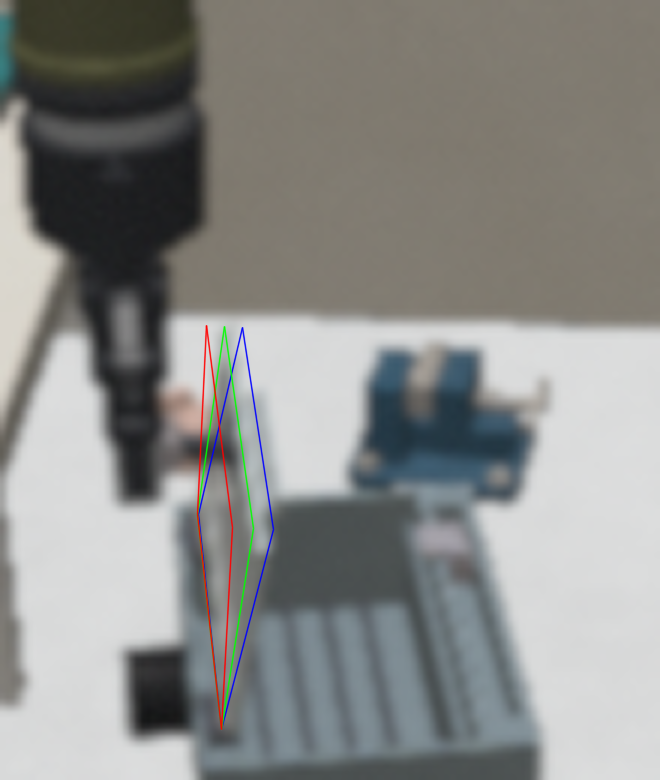

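View pics/e6s.png

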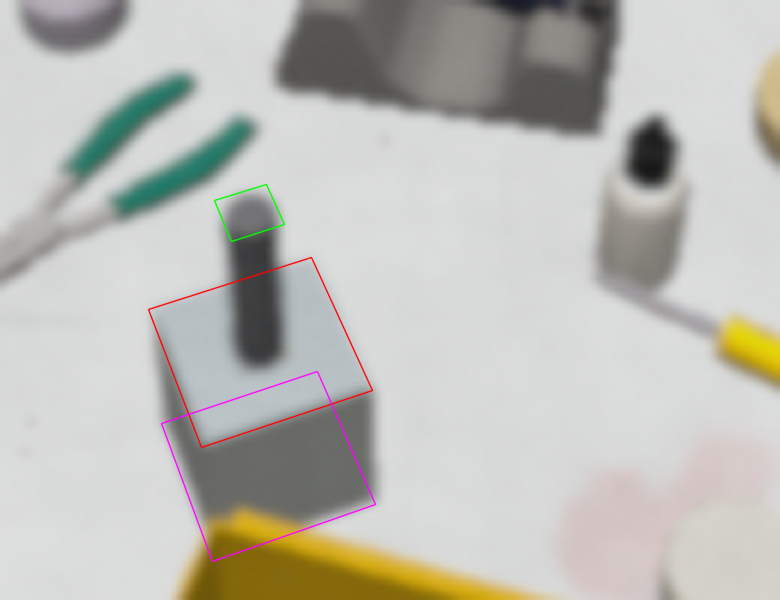

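```bash
python3 -c "
from rig import env
print(env.sign_off()); s=env.state(); print(s['clock'],s['tcp_pos'],s['wrist_force'],s['grip_width'])"
```

```text
the job is handed in; nothing more can be done
None
the job is handed in; nothing more can be done
```

I finished all the steps and handed the job in at about 32 s on the clock. The report gave no verdict.

- **Bolt:** I pushed it slowly with the stylus until it met the end stop. The force rose to about 2.5 N and the wrist torque to 0.5 N m, so I take it to be at about 0.10 m.
- **Stylus:** It is back upright in its stand, with the shoulder on the stand's top. The last side picture shows it unchanged.
- **Flap:** I gripped the handle and swung the flap up to balance. A plane fit to the depth image gives 1.404 to 1.406 rad in two looks 0.8 s apart, so it is steady. The same fit gave about 0 with the flap closed. The gripper still holds the handle, about 25 mm open.

**Checks that disagreed:**
- **Angle from the tool position:** The TCP position alone would give 1.51 rad, because the handle slipped about 10 mm towards the edge of the pads during the swing. It shows beside the finger in the picture. I relied on the plane fit.
- **Picture overlay:** A rough overlay on the picture suggested slightly less, about 1.36 to 1.38 rad.

**Not touched by the arm:** The yellow look-alike fell over by itself at the very start and now lies against the glue bottle. The side views show no bystander visibly moved, but I did not measure their final positions.

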